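Make up the travelling paint kit

ROBOT

A 6-joint arm with a two-finger parallel gripper is mounted at the origin on the work surface. World frame = base frame: x ahead of the robot, y to its left, z up, the work surface at z = 0. Lengths are in m, angles in rad, forces in N, time in s.
With the tool pointing down it reaches from about 0.425 to 0.95 m from the base axis. Payload 3.5 kg.
Tool frame: the origin (TCP) lies midway between the tips of the shut fingers; the grasp point (between the pads) lies 19 mm behind it; x points along the fingers, y is the direction in which the jaws open and shut, and the axes are right-handed (so a half turn about x gives the same grasp; the last joint's range is limited). The gripper opens to 85 mm and grips with 20 to 120 N. Pads are 22 mm wide; open, the fingers measure 114 mm over their backs; the gripper's body (76 mm by 85 mm) begins 54 mm behind the grasp point. The pads swing forward as they close: fully open they stand 13 mm farther back than shut.
Start: joints at [-1.481, 0.286, 1.577, -0, 1.279, -0.15], TCP at [0.16, -0.656, 0.231] pointing down, gripper open.
Joint ranges: [-2.77, 2.77], [-0.9, 2.22], [0.21, 2.48], [-1.53, 4.67], [0.24, 2.81], [-2.84, 2.84]. Speed limits (rad/s): [2.79, 2.79, 3.14, 3.14, 3.14, 3.14].

INTERFACE

Orientations are given as a unit quaternion [x, y, z, w].
In Python, from plant import ctrl, vision gives the robot as it stands. The module is installed in compiled form; this text tells all that it offers.
- The arm moves only by the tool play_rows, never from a script. Its arguments are lists of equal length, an entry for each row: "claw": the closure in counts, from 0 (fully open) to 255 (shut); "travel": the shift along the tool's x, y, z in m, a list of three; "dr": the turn, a rotation vector about the tool's x, y, z in rad, a list of three. In form: {"claw": [claw, ...], "travel": [[tx, ty, tz], ...], "dr": [[wx, wy, wz], ...]}. A call has 1 to 20 rows; each row is the pose to reach, as a shift and turn from the pose measured when the call began, along the tool's axes at that moment; what a row does not reach only later rows make up. A row lasts 1/10 s, in which the tool goes at most 50 mm and 8.59 degrees, less where a joint would pass 70% of its speed; a pose out of reach is approached as far as the arm can. A call with a gripper value outside its range is refused whole. The fingers move at their own pace and stop on an object; "force" is the grip in N (left out, the last holds). Time passes only in rows, so rows that repeat a pose let the fingers close. It gives the time, the measured TCP pose, the force and the opening at its end, in the units of the state.
- ctrl.get_state(): the state, without advancing time (a new reading comes with each control period).
- vision.read_camera(name): name is "scene" or "top"; returns a dict with "img" (384x512x3 uint8, red, green, blue), "range_z" (384x512 float32, m along the optical axis (not along the pixel's ray), 0 where there is no reading), "K" (3x3 intrinsics, pixels), "world_to_cam" (4x4, takes a point from world to camera coordinates). Camera axes: x right, y up, looking along -z (the intrinsics and any distortion apply to the point x, -y, -z); pixel columns grow to the right and rows downward; lengths in m; the calibration is good to about 2 mm. A picture is of the moment at which its call begins.
- ctrl.sign_off(): hands the job in, once; it reports no verdict.
The state is a dict: "time": time; "qpos": joint angles; "dq": joint speeds; "joint_efforts": joint torques, N m; "eef_pos": TCP position; "tcp_rot": TCP orientation; "contact_force": force on the tool from outside, world axes, zero at the start; "wrist_torque": the same for the moment, N m; "opening": opening from 0.0 (shut) to 1.0 (fully open).
Only numpy, scipy, OpenCV 4.12 (cv2) and the standard library are available. Lean on these libraries where they do the work, as an engineer would, in place of code of your own. Each camera call takes 0.05 s, during which the arm holds its last target.

TASK

Make up the travelling paint kit in the wooden box: it must end up with exactly one squat jar, one slim bottle and one mixing palette, so see which pot it already has, leave that one and its spare alone, and stand one pot of the missing kind upright in the empty pot bay. Also take the mixing palette from the drying rack and fit it flat on the floor of its own bay, wells up, one end hooked under the brass lip and the other end let down inside the bay. Leave the remaining pots and the tape, dish and brush pot where they are.

Things in the scene. Friction and masses are not known exactly. Their poses are not given: they have to be found in the camera images.
- kit: Fixed shallow wooden box 220 (x) x 150 (y) mm, walls 22 mm high, floor 6 mm thick. Origin: centre of its underside, z up. The -x end, away from the robot, carries a brass lip. In x: end wall 8 mm thick, palette bay -102 to 20 mm (134 mm wide), cross wall 6 mm thick and 22 mm high, two pot bays side by side 26 to 102 mm (each 76 x 64 mm, 6 mm wall between), end wall.
- kit_seat (a point): Floor of the palette bay, 6 mm above the table: where the middle of the palette's underside belongs, its length along the kit's x (2 mm play in x, 4 mm in y each way). Corner cleats 12 mm wide, tops 18 mm above the table, guide it: inner faces at y = +-32 mm, at x -102 to -78 and 6 to 20 mm of the kit. Between them are 39 mm free each side of the palette for fingers.
- kit_lip (a point): Middle of the brass lip's free lower edge, 22.5 mm above the table, 16.5 above the bay floor. The lip is 4 mm thick, as wide as the box, and overhangs the bay by 10 mm. From its edge to the cross wall is only 112 mm, so the 118 mm palette goes in one end first, tilted about 15 degrees, its end under the lip near the end wall, and is then swung down. Kit's +x points into the bay.
- bay_empty (a point): Centre of the floor of the kit's pot bay at +y (6 mm above the table), empty at the start.
- bay_taken (a point): Centre of the floor of the kit's pot bay at -y (6 mm above the table), holds one pot at the start.
- rack: Fixed wooden drying rack: base 100 (x) x 150 (y) x 12 mm with four upright dowels 6 mm thick, 34 mm tall, at x = +-12, y = +-44 mm; the palette stands on a long edge between them (slot 18 mm wide, along y). Origin: centre of the underside. The table is free for 0.2 m on its -x side.
- palette: White glazed mixing palette, rigid dish 118 (x) x 56 (y) x 12 (z) mm, about 120 g: four open wells on the +z face, flat underside, both ends alike. Rims and well dividers are 4 mm wide and 12 mm high. Origin: centre of the underside. At the start it stands in the rack on a long edge, its y up, its z (wells) level along the rack's +x, top edge 68 mm above the table.
- stock: Fixed plywood board 190 x 200 x 6 mm on the table on which the stock of pots stands (their undersides 6 mm up), about 85 mm or more apart. Origin at the centre of its underside.
- jar_a: White plastic pot, black cap, about 140 g, one of two alike; round about its z (up), origin at the centre of its underside. SQUAT JAR: straight body 54 mm in diameter, cap 55 mm in diameter over the top 12 mm, 50 mm tall in all. Starts on the plywood board or in the kit's pot bay at -y: one of the four pots is in the box, which one varies.
- jar_b: White plastic pot, black cap, about 140 g, one of two alike; round about its z (up), origin at the centre of its underside. SQUAT JAR: straight body 54 mm in diameter, cap 55 mm in diameter over the top 12 mm, 50 mm tall in all. Starts on the plywood board or in the kit's pot bay at -y: one of the four pots is in the box, which one varies.
- bottle_a: White plastic pot, black cap, about 80 g, one of two alike; round about its z (up), origin at the centre of its underside. SLIM BOTTLE: straight body 36 mm in diameter up to 46 mm, then a shoulder and a cap 21 mm in diameter, 66 mm tall in all. Starts on the plywood board or in the kit's pot bay at -y: one of the four pots is in the box, which one varies.
- bottle_b: White plastic pot, black cap, about 80 g, one of two alike; round about its z (up), origin at the centre of its underside. SLIM BOTTLE: straight body 36 mm in diameter up to 46 mm, then a shoulder and a cap 21 mm in diameter, 66 mm tall in all. Starts on the plywood board or in the kit's pot bay at -y: one of the four pots is in the box, which one varies.
- tape: Bystander: roll of brown tape lying flat, 90 mm across, 24 mm high; origin at the centre of its underside.
- dish: Bystander: white dish 100 mm across, 28 mm high; origin at the centre of its underside.
- brushes: Bystander: grey pot 72 mm across, 90 mm high, with brushes standing up to about 235 mm; origin at the centre of its underside.
Mind the look-alikes: they are no part of the job. Leave any purple look-alike of the jar_a alone.

How it is judged:
By the outcome, as a careful person would: the job done as asked, in the order asked, and still so for the second after the job is handed in, with the robot touching nothing.
It also fails if it takes over 69 s, if anything falls off the work surface, if the arm or the gripper's body presses on something with over 40 N, if the wrist force passes 120 N, or if a joint passes its speed limit or range.

## Working session

There is one attempt and no reset: what is moved stays moved. The work goes in short steps, Python scripts to look and compute and a tool call to move; the robot and the scene stay as the last step left them, time stands still between calls to the robot, and variables do not carry over. Pictures are saved under pics/ and viewed, and the job is handed in when it is done.

Besides the shell and the picture viewer there is one more tool, called after "Emit:" as name(argument=value, ...) on one line, values as JSON. play_rows: Moves the arm, as the interface text tells. Its arguments: {"type":"object","properties":{"claw":{"type":"array","items":{"type":"number"}},"travel":{"type":"array","items":{"type":"array","items":{"type":"number"}}},"dr":{"type":"array","items":{"type":"array","items":{"type":"number"}}},"force":{"type":"number"}},"required":["claw","travel","dr"]}

```bash
mkdir -p pics; ls
python3 - <<'E'
from plant import ctrl, vision
import cv2,numpy as np
s=ctrl.get_state();print(s)
for n in("scene","top"):
    d=vision.read_camera(n);cv2.imwrite(f"pics/{n}0.png",d["img"][:,:,::-1]);np.savez(f"pics/{n}0.npz",**d)
    print(n,d["K"],d["world_to_cam"],d.keys())
E
```

```text
pics
{'time': 0.0, 'qpos': array([-1.48100607e+00,  2.87202218e-01,  1.57819552e+00, -1.80082550e-05,
        1.27859481e+00, -1.50002352e-01]), 'dq': array([ 0.00061305, -0.00018942,  0.00024667,  0.00069106,  0.00085227,
        0.00135929]), 'joint_efforts': array([-1.14222104e-03, -4.05983484e+01, -2.92626625e+01, -1.29169603e-04,
        5.94483427e-03, -2.61207189e-08]), 'eef_pos': array([ 0.160276  , -0.65501131,  0.22991278]), 'tcp_rot': array([ 0.70204922,  0.08542657, -0.70201032,  0.08372999]), 'contact_force': array([-0.11642818,  0.26074493,  0.47668635]), 'wrist_torque': array([ 0.00403105, -0.00233344,  0.03547872]), 'opening': 0.9968979040912139}
scene [[353.6689538    0.         256.37081678]
 [  0.         353.6689538  192.62236307]
 [  0.           0.           1.        ]] [[-0.77188857  0.63566646 -0.01077876  0.45733742]
 [-0.53079533 -0.63502692  0.56124605  0.28695036]
 [ 0.34992049  0.43894073  0.82757881 -1.24398232]
 [ 0.          0.          0.          1.        ]] dict_keys(['img', 'range_z', 'K', 'world_to_cam'])
top [[446.83550272   0.         255.08514192]
 [  0.         446.83550272 197.52836775]
 [  0.           0.           1.        ]] [[ 0.02399362 -0.99949917 -0.02063274  0.02410362]
 [ 0.98128459  0.01960192  0.19156281 -0.61440836]
 [-0.19106243 -0.02484287  0.98126346 -1.30585548]
 [ 0.          0.          0.          1.        ]] dict_keys(['img', 'range_z', 'K', 'world_to_cam'])
```

View pics/scene0.png

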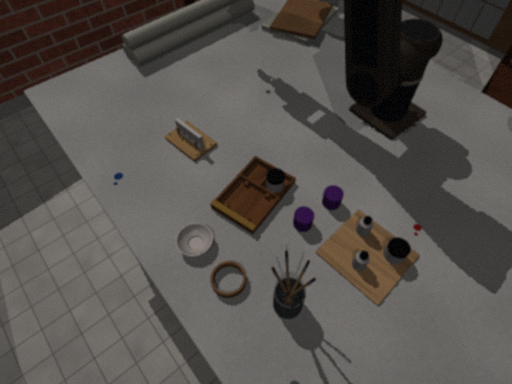

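View pics/top0.png

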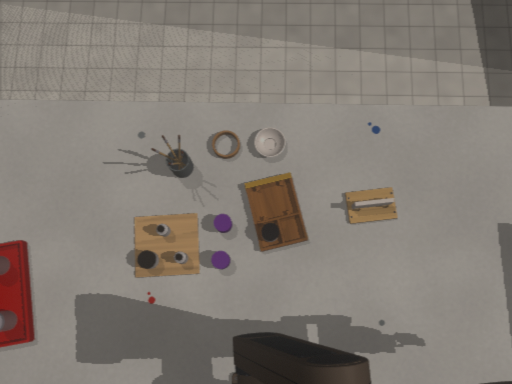

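```bash
cat > h.py <<'E'
import numpy as np,cv2
def load(n): return dict(np.load(f"pics/{n}.npz"))
def cloud(d):
    Z=d["range_z"];K=d["K"];v,u=np.mgrid[:384,:512]
    x=(u-K[0,2])/K[0,0]*Z;y=(v-K[1,2])/K[1,1]*Z
    c=np.stack([x,-y,-Z],-1);T=np.linalg.inv(d["world_to_cam"])
    return c@T[:3,:3].T+T[:3,3]
def proj(d,P):
    P=np.atleast_2d(P);M=d["world_to_cam"];c=P@M[:3,:3].T+M[:3,3];K=d["K"]
    return np.stack([K[0,0]*c[:,0]/-c[:,2]+K[0,2],K[1,1]*-c[:,1]/-c[:,2]+K[1,2]],-1)
def ray(d,u,v,z):
    K=d["K"];T=np.linalg.inv(d["world_to_cam"])
    r=T[:3,:3]@np.array([(u-K[0,2])/K[0,0],-(v-K[1,2])/K[1,1],-1]);o=T[:3,3]
    return o+r*(z-o[2])/r[2]
def ortho(d,x0,x1,y0,y1,z,s=0.0005):
    # rows: x descending, cols: y descending
    xs=np.arange(x1,x0,-s);ys=np.arange(y1,y0,-s)
    X,Y=np.meshgrid(xs,ys,indexing="ij")
    p=proj(d,np.stack([X,Y,0*X+z],-1).reshape(-1,3)).reshape(X.shape+(2,)).astype(np.float32)
    return cv2.remap(d["img"],p[...,0],p[...,1],cv2.INTER_CUBIC)[:,:,::-1]
E
python3 - <<'E'
from h import *
for n in("scene0","top0"):
    d=load(n);P=cloud(d);ok=(d["range_z"]>0)
    t=P[ok];m=(abs(t[:,2])<.01);print(n,np.median(t[m],0),np.percentile(t[m][:,2],[5,50,95]))
d=load("top0")
for nm,u,v in [("kitLip",269,180),("kit",275,213),("jar",271,231),("b1",162,229),("b2",180,257),("rack",371,205),("stock",167,245)]:
    print(nm,ray(d,u,v,0.02).round(3), cloud(d)[v,u].round(3))
cv2.imwrite("pics/a.png",cv2.resize(d["img"][165:265,225:325,::-1],(600,600),interpolation=cv2.INTER_CUBIC))
cv2.imwrite("pics/b.png",cv2.resize(d["img"][175:235,330:410,::-1],(800,600),interpolation=cv2.INTER_CUBIC))
E
```

```text
scene0 [ 0.50310823  0.12829128 -0.00076569] [-0.00362863 -0.00076569  0.00393845]
top0 [4.94131754e-01 5.94728877e-02 3.73161136e-04] [-0.00459859  0.00037316  0.00611144]
kitLip [ 0.679 -0.004  0.02 ] [ 0.678 -0.004  0.024]
kit [ 0.573 -0.025  0.02 ] [ 0.575 -0.025  0.01 ]
jar [ 0.517 -0.013  0.02 ] [ 0.513 -0.013  0.055]
b1 [0.516 0.326 0.02 ] [0.51  0.314 0.071]
b2 [0.43  0.265 0.02 ] [0.427 0.255 0.075]
rack [ 0.605 -0.324  0.02 ] [ 0.601 -0.318  0.041]
stock [0.466 0.308 0.02 ] [0.468 0.311 0.004]
```

View pics/a.png

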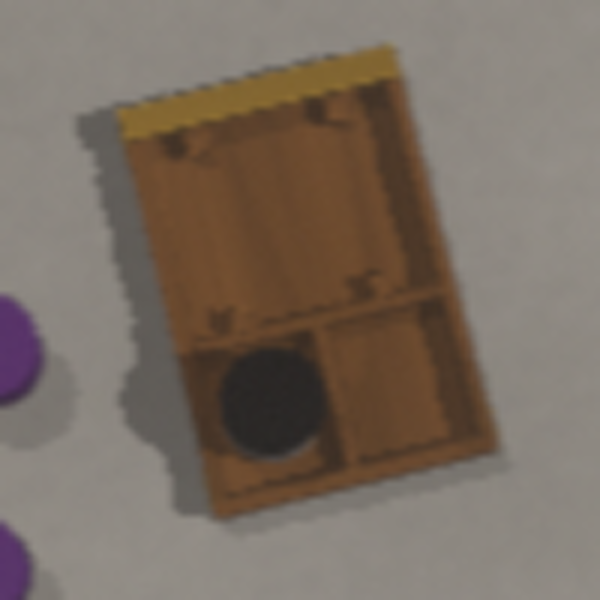

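View pics/b.png

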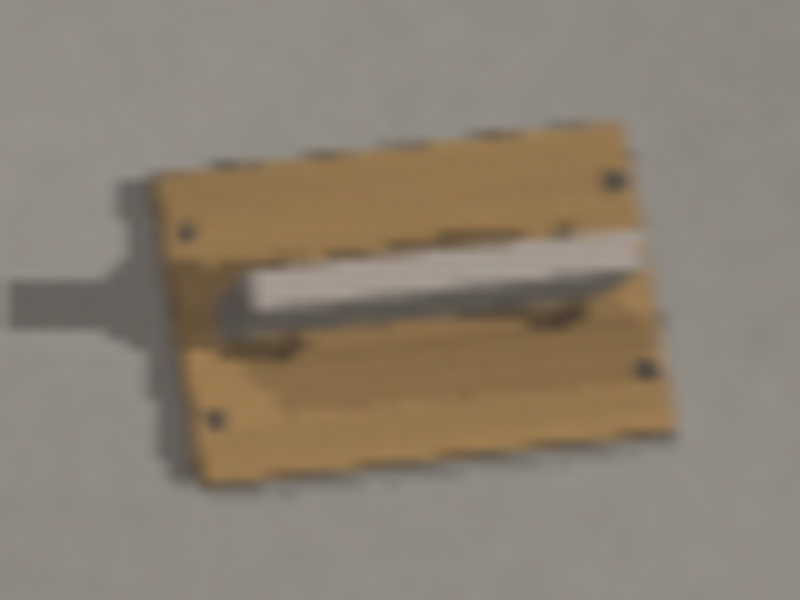

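Run:
```python
from h import *
d=load("scene0")
cv2.imwrite("pics/c.png",cv2.resize(d["img"][110:170,155:235,::-1],(800,600),interpolation=cv2.INTER_CUBIC))
cv2.imwrite("pics/d.png",cv2.resize(d["img"][150:240,200:310,::-1],(733,600),interpolation=cv2.INTER_CUBIC))
d=load("top0")
cv2.imwrite("pics/e.png",cv2.resize(d["img"][205:285,125:240,::-1],(800,556),interpolation=cv2.INTER_CUBIC))
```

```text
(no output)
```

View pics/c.png

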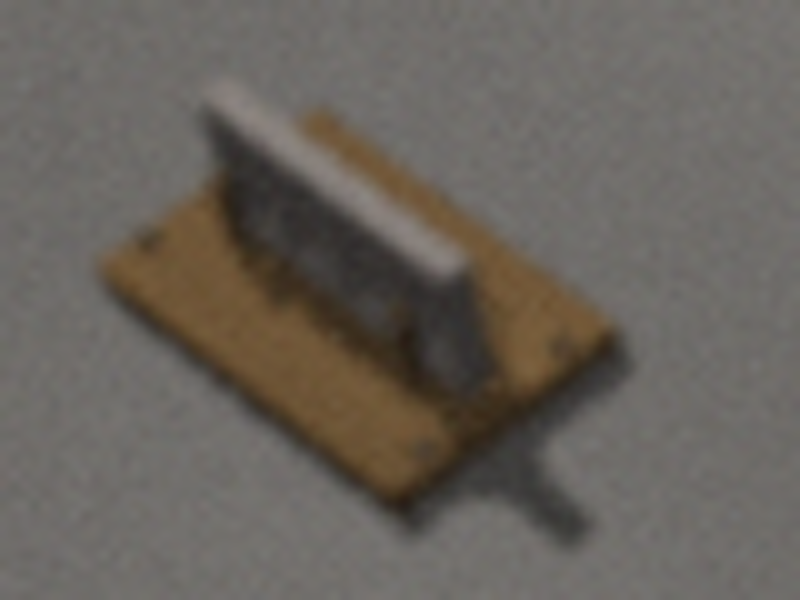

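View pics/d.png

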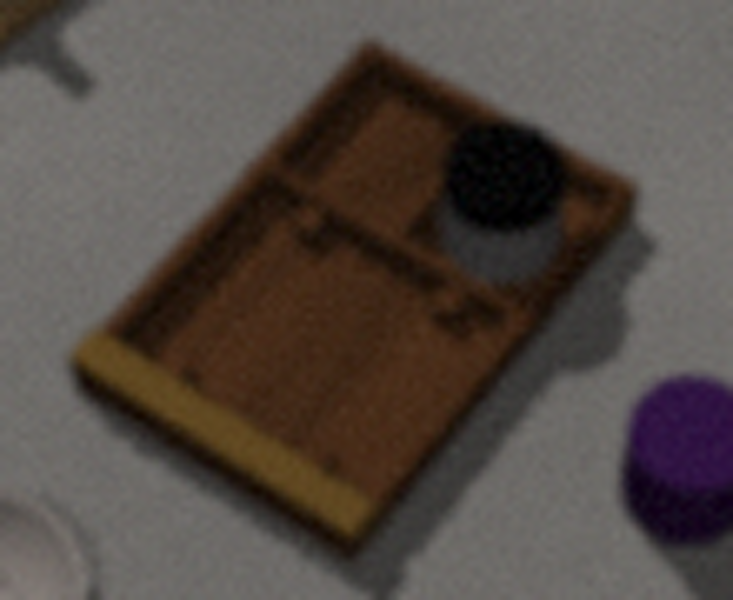

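View pics/e.png

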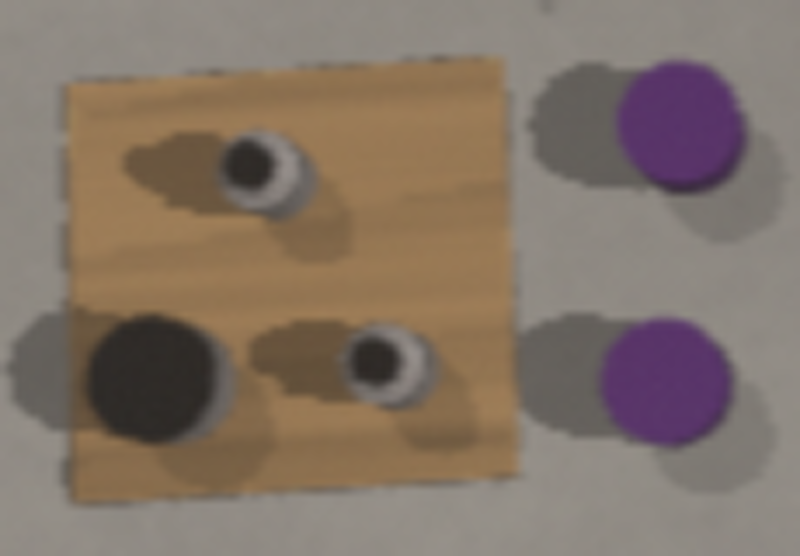

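```bash
cat > fit.py <<'E'
from h import *
from scipy.optimize import minimize
S=8
def sil(d,parts,roi):
    u0,u1,v0,v1=roi
    im=np.zeros(((v1-v0)*S,(u1-u0)*S),np.uint8)
    for P in parts:
        p=(proj(d,P)-[u0,v0]+.5)*S-.5
        cv2.fillConvexPoly(im,cv2.convexHull(np.round(p*16).astype(np.int32)).reshape(-1,2),255,shift=4)
    return cv2.resize(im,(u1-u0,v1-v0),interpolation=cv2.INTER_AREA)/255.
def box(x0,x1,y0,y1,z0,z1):
    return np.array([[x,y,z] for x in(x0,x1) for y in(y0,y1) for z in(z0,z1)])
def place(P,x,y,a):
    c,s=np.cos(a),np.sin(a);return P@np.array([[c,s,0],[-s,c,0],[0,0,1]])+[x,y,0]
def fit(views,parts,p0,free=None):
    def cost(q):
        e=0
        for d,m,roi,w in views:
            s=sil(d,[place(P,q[0],q[1],q[2]/ .1*.1) for P in parts],roi)
            e+=np.sum(w*(s-m)**2)
        return e
    best=minimize(cost,p0,method="Nelder-Mead",options=dict(initial_simplex=np.array([p0,[p0[0]+.008,p0[1],p0[2]],[p0[0],p0[1]+.008,p0[2]],[p0[0],p0[1],p0[2]+.06]]),xatol=1e-5,fatol=1e-3,maxiter=400))
    return best.x,best.fun
def woodmask(d,roi,lo=.2,hi=.35,hullfill=True):
    u0,u1,v0,v1=roi
    i=d["img"][v0:v1,u0:u1].astype(float);i=cv2.GaussianBlur(i,(0,0),.5)
    sat=(i[...,0]-i[...,2])/(i.max(-1)+1e-6)
    return np.clip((sat-lo)/(hi-lo),0,1)
E
python3 - <<'E'
from fit import *
for n,roi in (("top0",(235,320,165,260)),("scene0",(200,310,150,240)),("top0",(340,405,180,230)),("scene0",(160,225,115,165)),("top0",(125,205,205,285))):
    d=load(n);m=woodmask(d,roi);print(n,np.percentile(m,[1,10,30,50,70,90]).round(2))
R=[]
kit=[box(-.11,.11,-.075,.075,0,.022),box(-.11,-.092,-.075,.075,.0225,.0265)]
for names in (("top0",),("scene0",),("top0","scene0")):
    V=[]
    for n in names:
        roi=(235,320,165,260) if n=="top0" else (200,310,150,240)
        d=load(n);m=woodmask(d,roi)
        # fill holes inside
        b=(m>.5).astype(np.uint8)
        cs,_=cv2.findContours(b,cv2.RETR_EXTERNAL,cv2.CHAIN_APPROX_NONE);c=max(cs,key=cv2.contourArea)
        f=np.zeros_like(b);cv2.drawContours(f,[c],-1,1,-1);inn=cv2.erode(f,np.ones((3,3)));m=np.where(inn>0,1,m)
        keep=cv2.dilate(f,np.ones((5,5)));m=m*keep
        w=np.ones_like(m)
        # mask out the jar
        jp=(proj(d,[[.517,-.013,.03]])-[roi[0],roi[2]])[0]
        cv2.circle(w,tuple(int(t) for t in jp),13,0,-1)
        cv2.imwrite(f"pics/m_{n}.png",(m*255).astype(np.uint8))
        V.append((d,m,roi,w))
    print("kit",names,fit(V,kit,[.58,-.022,np.pi+.22]))
for names in (("top0",),("scene0",),("top0","scene0")):
    V=[]
    for n in names:
        roi=(340,405,180,230) if n=="top0" else (160,225,115,165)
        d=load(n);m=woodmask(d,roi);w=np.ones_like(m)
        # palette excluded
        s=sil(d,[place(box(-.02,.02,-.065,.065,.0,.075),.603,-.32,.06)],roi);w[s>.1]=0
        V.append((d,m,roi,w))
    print("rack",names,fit(V,[box(-.05,.05,-.075,.075,0,.012)],[.603,-.32,.06]))
E
```

```text
top0 [0. 0. 0. 0. 1. 1.]
scene0 [0. 0. 0. 0. 1. 1.]
top0 [0. 0. 0. 0. 1. 1.]
scene0 [0. 0. 0. 0. 0. 1.]
top0 [0.   0.   0.   0.74 1.   1.  ]
kit ('top0',) (array([ 0.58056906, -0.02570608,  3.40440875]), np.float64(9.658434577341993))
kit ('scene0',) (array([ 0.58098395, -0.02643567,  3.40328736]), np.float64(52.94545971539484))
kit ('top0', 'scene0') (array([ 0.58045892, -0.02595374,  3.40494874]), np.float64(65.29773345109453))
rack ('top0',) (array([ 0.60779556, -0.32603577,  0.13990722]), np.float64(17.305272716403543))
rack ('scene0',) (array([ 0.60668147, -0.32672912,  0.12345617]), np.float64(19.558622711084325))
rack ('top0', 'scene0') (array([ 0.60723968, -0.32640851,  0.1339364 ]), np.float64(41.84863377392806))
```

Run:
```python
from fit import *
# bottle: cap dark blob
for n,uv in (("top0",[(178.5,256.6),(160.6,228.5)]),("scene0",[(361,255),(367,218)])):
    d=load(n)
    for u,v in uv:
        g=d["img"].max(-1).astype(float)
        y,x=np.mgrid[:384,:512];r=np.hypot(x-u,y-v)<6
        w=np.clip((60-g)/30,0,1)*r if n=="top0" else np.clip((45-g)/25,0,1)*r
        cu,cv_=(w*x).sum()/w.sum(),(w*y).sum()/w.sum()
        print(n,u,v,"->",round(cu,2),round(cv_,2),"area",w.sum().round(1),ray(d,cu,cv_,.071).round(4))
d=load("scene0")
cv2.imwrite("pics/f.png",cv2.resize(d["img"][205:285,330:420,::-1],(675,600),interpolation=cv2.INTER_CUBIC))
# palette depth
for n in("top0","scene0"):
    d=load(n);P=cloud(d);q=(P-[.607,-.3264,0]);a=.133;c,s=np.cos(a),np.sin(a)
    lx=q[...,0]*c+q[...,1]*s;ly=-q[...,0]*s+q[...,1]*c;z=q[...,2]
    m=(abs(lx)<.05)&(abs(ly)<.07)&(z>.022)
    for z0 in(.02,.03,.04,.05,.058,.064):
        k=m&(z>z0)&(z<z0+(.01 if z0<.064 else .02))
        for yb in(-.06,-.04,-.02,0,.02,.04):
            kk=k&(ly>yb)&(ly<yb+.02)
            if kk.sum(): print(n,z0,yb,kk.sum(),"lx",(lx[kk].min()*1e3).round(1),(np.median(lx[kk])*1e3).round(1),(lx[kk].max()*1e3).round(1))
    k=m&(z>.06);print(n,"top ly range",np.percentile(ly[k],[1,99]),np.percentile(lx[k],[1,50,99]))
```

```text
top0 178.5 256.6 -> 178.27 256.57 area 9.2 [0.4287 0.2608 0.071 ]
top0 160.6 228.5 -> 160.2 228.38 area 8.8 [0.5115 0.32   0.071 ]
scene0 361 255 -> 363.37 255.24 area 46.4 [0.5184 0.3218 0.071 ]
scene0 367 218 -> 367.31 220.1 area 41.5 [0.4353 0.263  0.071 ]
top0 0.02 -0.06 5 lx -13.9 -5.3 -4.8
top0 0.02 -0.04 1 lx -5.3 -5.3 -5.3
top0 0.02 -0.02 3 lx -6.1 -5.0 -5.0
top0 0.02 0 3 lx -5.7 -5.2 -5.0
top0 0.02 0.02 3 lx -5.6 -5.5 -4.9
top0 0.02 0.04 2 lx -13.5 -11.8 -10.1
top0 0.03 -0.06 4 lx -13.6 -10.8 11.9
top0 0.03 -0.04 4 lx -6.0 -5.4 -4.9
top0 0.03 -0.02 4 lx -6.0 -5.1 -5.1
top0 0.03 0 3 lx -5.8 -5.4 -5.2
top0 0.03 0.02 3 lx -5.7 -5.3 -4.6
top0 0.03 0.04 9 lx -14.7 -5.7 13.1
top0 0.04 -0.06 10 lx -11.7 -5.5 13.9
top0 0.04 -0.04 3 lx -5.0 -5.0 -4.8
top0 0.04 -0.02 3 lx -5.9 -5.5 -4.9
top0 0.04 0 4 lx -6.0 -5.3 -4.9
top0 0.04 0.02 3 lx -5.6 -5.2 -4.6
top0 0.04 0.04 9 lx -13.3 -5.3 13.9
top0 0.05 -0.06 4 lx -5.3 -4.8 -4.3
top0 0.05 -0.04 4 lx -5.8 -5.2 -5.0
top0 0.05 -0.02 4 lx -5.6 -4.9 -4.7
top0 0.05 0 3 lx -5.5 -5.2 -4.8
top0 0.05 0.02 3 lx -5.6 -4.8 -4.1
top0 0.05 0.04 3 lx -5.4 
[... 1128 characters left out ...]

scene0 0.04 0.04 8 lx -1.5 11.4 16.4
scene0 0.05 -0.06 4 lx 2.0 6.1 6.2
scene0 0.05 -0.04 3 lx 3.9 5.5 6.6
scene0 0.05 0 3 lx 1.9 4.5 5.0
scene0 0.05 0.02 4 lx 4.6 4.8 6.7
scene0 0.058 -0.06 13 lx -4.2 2.1 7.9
scene0 0.058 -0.04 15 lx -5.4 3.7 7.1
scene0 0.058 -0.02 15 lx -4.4 2.2 6.6
scene0 0.058 0 17 lx -5.1 1.4 7.9
scene0 0.058 0.02 18 lx -5.3 1.6 6.0
scene0 0.058 0.04 15 lx -5.4 1.4 7.8
scene0 0.064 -0.06 13 lx -4.2 0.7 7.9
scene0 0.064 -0.04 18 lx -5.4 1.8 7.1
scene0 0.064 -0.02 18 lx -4.6 0.1 6.2
scene0 0.064 0 21 lx -5.1 1.4 7.9
scene0 0.064 0.02 18 lx -5.3 0.5 6.7
scene0 0.064 0.04 21 lx -5.4 1.4 7.8
scene0 top ly range [-0.05444168  0.06521056] [-0.00536785  0.00161342  0.00784915]
```

View pics/f.png

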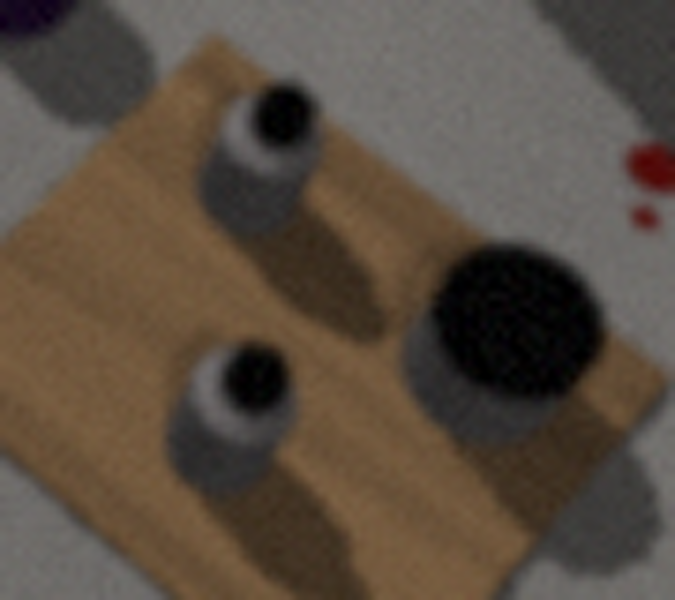

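Run:
```python
from fit import *
def cyl(r,z0,z1):
    t=np.linspace(0,2*np.pi,40,endpoint=False)
    return np.array([[r*np.cos(a),r*np.sin(a),z] for a in t for z in(z0,z1)])
parts=[cyl(.018,.006,.052),np.vstack([cyl(.018,.0515,.052),cyl(.0105,.058,.06)]),cyl(.0105,.058,.072)]
for nm,p0 in (("b2",(.429,.261)),("b1",(.512,.32))):
    for names in (("top0",),("scene0",),("top0","scene0")):
        V=[]
        for n in names:
            d=load(n);u,v=proj(d,[[*p0,.035]])[0].round().astype(int);roi=(u-13,u+14,v-13,v+14)
            i=d["img"][roi[2]:roi[3],roi[0]:roi[1]].astype(float)
            # wood: r-b large relative
            sat=(i[...,0]-i[...,2])/(i.max(-1)+12);m=np.clip((.25-sat)/.12,0,1)
            w=np.ones_like(m)
            V.append((d,m,roi,w))
            s=sil(d,[place(P,*p0,0) for P in parts],roi)
            cv2.imwrite(f"pics/mm_{nm}{n}.png",cv2.resize(np.hstack([m,s])*255,None,fx=10,fy=10,interpolation=0))
        def cost(q): return sum(np.sum(w*(sil(d,[place(P,q[0],q[1],0) for P in parts],roi)-m)**2) for d,m,roi,w in V)
        r=minimize(cost,p0,method="Nelder-Mead",options=dict(initial_simplex=[p0,(p0[0]+.006,p0[1]),(p0[0],p0[1]+.006)]))
        print(nm,names,r.x.round(4),r.fun.round(1))
```

```text
b2 ('top0',) [0.4289 0.2615] 9.6
b2 ('scene0',) [0.4265 0.2604] 111.4
b2 ('top0', 'scene0') [0.4281 0.261 ] 125.3
b1 ('top0',) [0.5127 0.3214] 13.4
b1 ('scene0',) [0.5151 0.3206] 37.0
b1 ('top0', 'scene0') [0.5129 0.3206] 53.0[ WARN:0@0.641] global loadsave.cpp:1063 imwrite_ Unsupported depth image for selected encoder is fallbacked to CV_8U.
```

View pics/mm_b2top0.png

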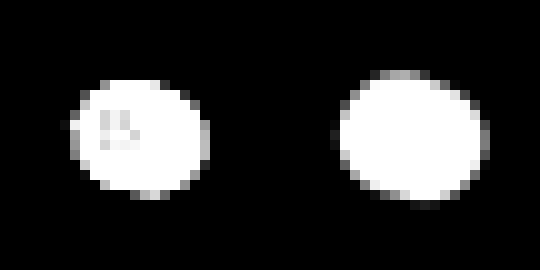

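Run:
```python
from plant import ctrl
from scipy.spatial.transform import Rotation as R
s=ctrl.get_state();print(R.from_quat(s["tcp_rot"]).as_matrix().round(4))
```

```text
[[-2.000e-04  2.375e-01 -9.714e-01]
 [ 2.100e-03 -9.714e-01 -2.375e-01]
 [-1.000e+00 -2.100e-03 -3.000e-04]]
```

```bash
cat > mv.py <<'E'
import numpy as np
from plant import ctrl
from scipy.spatial.transform import Rotation as R
def down(psi): # tool y at angle psi deg, x down
    p=np.radians(psi);y=np.array([np.cos(p),np.sin(p),0]);x=np.array([0,0,-1.]);return np.stack([x,y,np.cross(x,y)],1)
def st(): 
    s=ctrl.get_state();print("t",round(s["time"],2),"pos",s["eef_pos"].round(4),"F",s["contact_force"].round(1),"op",round(s["opening"],3),"q",s["qpos"].round(2));print(R.from_quat(s["tcp_rot"]).as_matrix().round(3).tolist());return s
def rel(*targets):
    s=st();R0=R.from_quat(s["tcp_rot"]).as_matrix();p=s["eef_pos"]
    for pos,Rt in targets:
        Rt=R0 if Rt is None else Rt
        print("travel",(R0.T@(np.array(pos)-p)).round(4).tolist(),"dr",R.from_matrix(R0.T@Rt).as_rotvec().round(4).tolist())
E
python3 -c "
from mv import *
D=down(15.05)
rel(((.5,-.35,.23),D),((.5,0,.23),D),((.4285,.261,.16),D))"
```

```text
t 0.1 pos [ 0.1603 -0.6551  0.2301] F [-0.3  0.5 -0.5] op 1.001 q [-1.48  0.29  1.58 -0.    1.28 -0.15]
[[-0.0, 0.237, -0.971], [0.002, -0.971, -0.237], [-1.0, -0.002, -0.0]]
travel [0.0007, -0.2157, -0.4025] dr [-1.5937, -0.0019, 0.0014]
travel [0.0014, -0.5557, -0.4856] dr [-1.5937, -0.0019, 0.0014]
travel [0.072, -0.826, -0.4781] dr [-1.5937, -0.0019, 0.0014]
```

Emit:
play_rows(claw=[0, 0, 0, 0, 0, 0, 0, 0, 0, 0, 0, 0, 0, 0, 0, 0, 0], travel=[[0, -0.216, -0.403], [0, -0.216, -0.403], [0, -0.216, -0.403], [0, -0.216, -0.403], [0, -0.216, -0.403], [0, -0.216, -0.403], [0, -0.216, -0.403], [0, -0.216, -0.403], [0, -0.216, -0.403], [0, -0.216, -0.403], [0, -0.556, -0.486], [0, -0.556, -0.486], [0, -0.556, -0.486], [0, -0.556, -0.486], [0, -0.556, -0.486], [0, -0.556, -0.486], [0, -0.556, -0.486]], dr=[[-1.594, 0, 0], [-1.594, 0, 0], [-1.594, 0, 0], [-1.594, 0, 0], [-1.594, 0, 0], [-1.594, 0, 0], [-1.594, 0, 0], [-1.594, 0, 0], [-1.594, 0, 0], [-1.594, 0, 0], [-1.594, 0, 0], [-1.594, 0, 0], [-1.594, 0, 0], [-1.594, 0, 0], [-1.594, 0, 0], [-1.594, 0, 0], [-1.594, 0, 0]])

```text
time: 1.8
eef_pos: [0.4996, 0.0024, 0.2311]
tcp_rot: [0.431, 0.562, -0.43, 0.561]
contact_force: [1.2, -0.7, -0.7]
opening: 0.997
```

```bash
python3 -c "
from mv import *
D=down(15.05)
rel(((.4285,.261,.12),D),((.4285,.261,.022),D))"
```

```text
t 1.8 pos [0.4996 0.0024 0.2311] F [ 1.2 -0.7 -0.7] op 0.997 q [-0.2  -0.11  2.    0.    1.25 -0.46]
[[-0.0, 0.966, 0.26], [0.002, 0.26, -0.966], [-1.0, 0.0, -0.002]]
travel [0.1117, -0.0016, -0.2679] dr [-0.0001, -0.0023, -0.0002]
travel [0.2097, -0.0016, -0.2677] dr [-0.0001, -0.0023, -0.0002]
```

Emit:
play_rows(claw=[0, 0, 0, 0, 0, 0, 0, 0, 0, 0, 0, 0, 0, 130, 130, 130, 130, 130, 130], travel=[[0.112, -0.002, -0.268], [0.112, -0.002, -0.268], [0.112, -0.002, -0.268], [0.112, -0.002, -0.268], [0.112, -0.002, -0.268], [0.112, -0.002, -0.268], [0.112, -0.002, -0.268], [0.15, -0.002, -0.268], [0.18, -0.002, -0.268], [0.2, -0.002, -0.268], [0.2135, -0.002, -0.268], [0.2135, -0.002, -0.268], [0.2135, -0.002, -0.268], [0.2135, -0.002, -0.268], [0.2135, -0.002, -0.268], [0.2135, -0.002, -0.268], [0.2135, -0.002, -0.268], [0.2135, -0.002, -0.268], [0.2135, -0.002, -0.268]], dr=[[0, 0, 0], [0, 0, 0], [0, 0, 0], [0, 0, 0], [0, 0, 0], [0, 0, 0], [0, 0, 0], [0, 0, 0], [0, 0, 0], [0, 0, 0], [0, 0, 0], [0, 0, 0], [0, 0, 0], [0, 0, 0], [0, 0, 0], [0, 0, 0], [0, 0, 0], [0, 0, 0], [0, 0, 0]], force=30)

```text
time: 3.7
eef_pos: [0.428, 0.2612, 0.0183]
tcp_rot: [0.431, 0.562, -0.43, 0.561]
contact_force: [-0.1, 0.3, -0.4]
opening: 0.49
```

Emit:
play_rows(claw=[200, 200, 200, 200, 200], travel=[[0, 0, 0], [0, 0, 0], [0, 0, 0], [0, 0, 0], [0, 0, 0]], dr=[[0, 0, 0], [0, 0, 0], [0, 0, 0], [0, 0, 0], [0, 0, 0]], force=30)

```text
time: 4.2
eef_pos: [0.4282, 0.2613, 0.0185]
tcp_rot: [0.431, 0.562, -0.429, 0.561]
contact_force: [0.9, 0.4, 1.3]
opening: 0.411
```

```bash
python3 -c "
from mv import *
D=down(15.05)
a=np.radians(195.05);K=np.array([.5807,-.0260]);k=lambda x,y:K+[x*np.cos(a)-y*np.sin(a),x*np.sin(a)+y*np.cos(a)]
e=k(.064,.035);print(e)
rel((( .428,.261,.14),D),((*e,.14),D),((*e,.020),D))"
```

```text
[ 0.52798339 -0.07641785]
t 4.2 pos [0.4282 0.2613 0.0185] F [0.9 0.4 1.3] op 0.411 q [0.34 0.2  2.13 0.   0.82 0.08]
[[0.0, 0.966, 0.26], [0.002, 0.26, -0.966], [-1.0, 0.001, -0.002]]
travel [-0.1215, -0.0002, -0.0] dr [0.0001, -0.0024, -0.0007]
travel [-0.1224, 0.0087, 0.3518] dr [0.0001, -0.0024, -0.0007]
travel [-0.0024, 0.0086, 0.3521] dr [0.0001, -0.0024, -0.0007]
```

Emit:
play_rows(claw=[200, 200, 200, 200, 200, 200, 200, 200, 200, 200, 200, 200, 200], travel=[[-0.03, 0, 0], [-0.075, 0, 0], [-0.122, 0, 0], [-0.122, 0, 0], [-0.122, 0.009, 0.352], [-0.122, 0.009, 0.352], [-0.122, 0.009, 0.352], [-0.122, 0.009, 0.352], [-0.122, 0.009, 0.352], [-0.122, 0.009, 0.352], [-0.122, 0.009, 0.352], [-0.122, 0.009, 0.352], [-0.122, 0.009, 0.352]], dr=[[0, 0, 0], [0, 0, 0], [0, 0, 0], [0, 0, 0], [0, 0, 0], [0, 0, 0], [0, 0, 0], [0, 0, 0], [0, 0, 0], [0, 0, 0], [0, 0, 0], [0, 0, 0], [0, 0, 0]])

```text
time: 5.5
eef_pos: [0.5276, -0.0774, 0.1383]
tcp_rot: [0.432, 0.562, -0.43, 0.559]
contact_force: [-0.0, 0.5, -1.2]
opening: 0.408
```

```bash
python3 -c "
from mv import *
D=down(15.05)
rel(((.528,-.0764,.04),D),((.528,-.0764,.020),D))
from plant import vision
import cv2
d=vision.read_camera('scene');cv2.imwrite('pics/s1.png',cv2.resize(d['img'][80:260,180:420,::-1],(800,600)))"
```

```text
t 5.5 pos [ 0.5276 -0.0774  0.1383] F [-0.   0.5 -1.2] op 0.408 q [-0.34  0.07  2.    0.    1.07 -0.6 ]
[[-0.002, 0.966, 0.257], [0.004, 0.257, -0.966], [-1.0, -0.001, -0.004]]
travel [0.0983, 0.0007, -0.0005] dr [-0.0028, -0.0041, 0.0013]
travel [0.1183, 0.0008, -0.0004] dr [-0.0028, -0.0041, 0.0013]
```

View pics/s1.png

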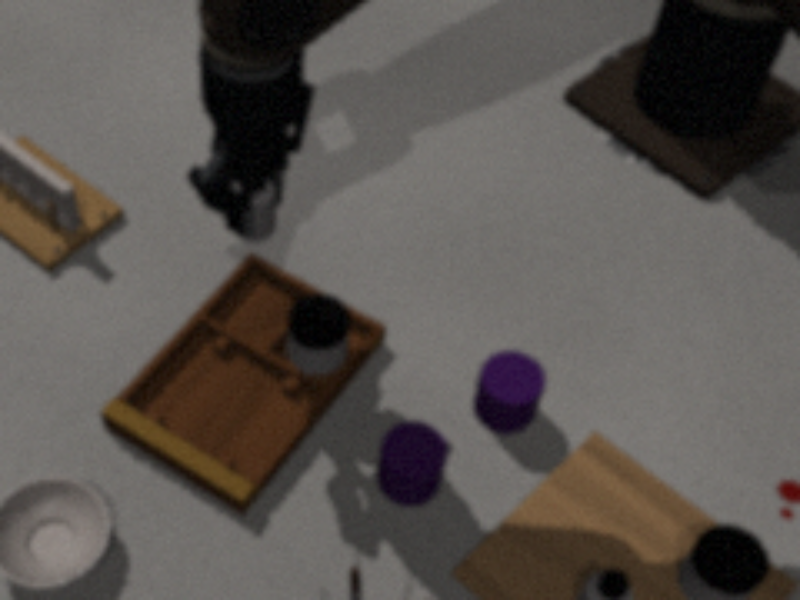

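Emit:
play_rows(claw=[200, 200, 200, 200, 200, 200, 200, 138, 138, 138, 138, 138, 138, 100, 60, 0, 0], travel=[[0.04, 0.001, 0], [0.08, 0.001, 0], [0.1, 0.001, 0], [0.11, 0.001, 0], [0.116, 0.001, 0], [0.1185, 0.001, 0], [0.1185, 0.001, 0], [0.1185, 0.001, 0], [0.1185, 0.001, 0], [0.1185, 0.001, 0], [0.1185, 0.001, 0], [0.1, 0.001, 0], [0.07, 0.001, 0], [0.03, 0.001, 0], [0.0, 0.001, 0], [-0.05, 0, 0], [-0.05, 0, 0]], dr=[[0, -0.004, 0], [0, -0.004, 0], [0, -0.004, 0], [0, -0.004, 0], [0, -0.004, 0], [0, -0.004, 0], [0, -0.004, 0], [0, -0.004, 0], [0, -0.004, 0], [0, -0.004, 0], [0, -0.004, 0], [0, -0.004, 0], [0, -0.004, 0], [0, -0.004, 0], [0, -0.004, 0], [0, -0.004, 0], [0, -0.004, 0]])

```text
time: 7.25
eef_pos: [0.5318, -0.0779, 0.1968]
tcp_rot: [0.432, 0.556, -0.429, 0.566]
contact_force: [0.1, -0.6, 0.6]
opening: 0.997
```

```bash
python3 -c "
from mv import *
D=down(7.6)
rel(((.607,-.3224,.15),D),((.607,-.3224,.042),D))
from plant import vision
import cv2
d=vision.read_camera('scene');cv2.imwrite('pics/s2.png',cv2.resize(d['img'][140:250,195:315,::-1],(654,600)))"
```

```text
t 7.25 pos [ 0.5318 -0.0779  0.1968] F [ 0.1 -0.6  0.6] op 0.997 q [-0.33  0.01  1.95 -0.    1.17 -0.6 ]
[[0.013, 0.966, 0.259], [-0.005, 0.259, -0.966], [-1.0, 0.011, 0.008]]
travel [0.049, 0.0088, 0.2552] dr [0.1291, 0.0075, -0.0119]
travel [0.157, 0.0076, 0.2543] dr [0.1291, 0.0075, -0.0119]
```

View pics/s2.png

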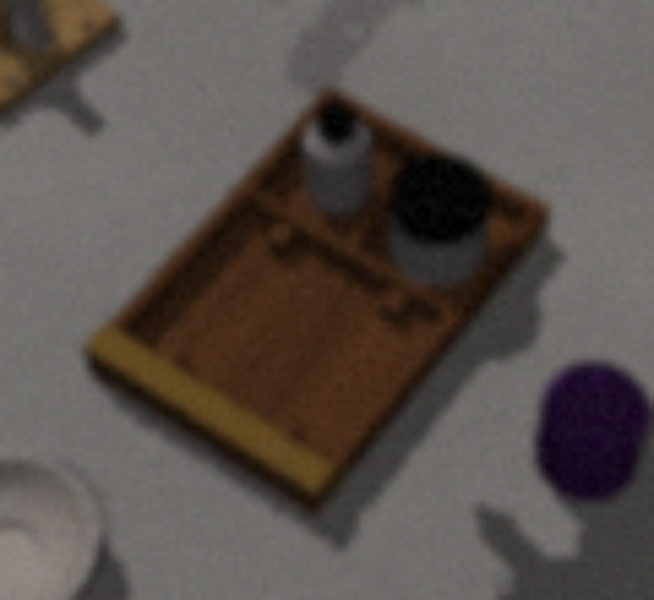

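Emit:
play_rows(claw=[100, 100, 100, 100, 100, 100, 100, 100, 100, 100, 100, 100, 100, 255, 255, 255, 255, 255, 255, 255], travel=[[0.03, 0.009, 0.255], [0.049, 0.009, 0.255], [0.049, 0.009, 0.255], [0.049, 0.009, 0.255], [0.049, 0.009, 0.255], [0.049, 0.009, 0.255], [0.049, 0.009, 0.255], [0.09, 0.008, 0.2545], [0.13, 0.008, 0.2545], [0.15, 0.008, 0.2545], [0.157, 0.0076, 0.2545], [0.157, 0.0076, 0.2545], [0.157, 0.0076, 0.2545], [0.157, 0.0076, 0.2545], [0.157, 0.0076, 0.2545], [0.157, 0.0076, 0.2545], [0.157, 0.0076, 0.2545], [0.157, 0.0076, 0.2545], [0.157, 0.0076, 0.2545], [0.157, 0.0076, 0.2545]], dr=[[0.129, 0.0075, -0.012], [0.129, 0.0075, -0.012], [0.129, 0.0075, -0.012], [0.129, 0.0075, -0.012], [0.129, 0.0075, -0.012], [0.129, 0.0075, -0.012], [0.129, 0.0075, -0.012], [0.129, 0.0075, -0.012], [0.129, 0.0075, -0.012], [0.129, 0.0075, -0.012], [0.129, 0.0075, -0.012], [0.129, 0.0075, -0.012], [0.129, 0.0075, -0.012], [0.129, 0.0075, -0.012], [0.129, 0.0075, -0.012], [0.129, 0.0075, -0.012], [0.129, 0.0075, -0.012], [0.129, 0.0075, -0.012], [0.129, 0.0075, -0.012], [0.129, 0.0075, -0.012]], force=45)

```text
time: 9.3
eef_pos: [0.6051, -0.3221, 0.0391]
tcp_rot: [0.465, 0.533, -0.466, 0.531]
contact_force: [-1.2, 1.6, 5.8]
opening: 0.128
```

```bash
cat >> mv.py <<'E'
def tilt(psi,t): # tool x elevation -t deg, azimuth psi
    return down(psi)@R.from_euler('z',90-t,degrees=True).as_matrix()
E
python3 -c "
from mv import *
rel(((.606,-.322,.16),down(7.6)),((.50,-.52,.16),tilt(-46,40)))"
```

```text
t 9.3 pos [ 0.6051 -0.3221  0.0391] F [-1.2  1.6  5.8] op 0.128 q [-0.64  0.51  1.66 -0.    0.98 -0.77]
[[-0.004, 0.991, 0.132], [0.001, 0.132, -0.991], [-1.0, -0.004, -0.001]]
travel [-0.1209, 0.0004, -0.0002] dr [0.0001, -0.0014, 0.004]
travel [-0.1207, -0.1308, 0.182] dr [0.8742, -0.407, 0.8108]
```

Emit:
play_rows(claw=[255, 255, 255, 255, 255, 255, 255, 255, 255, 255, 255, 255, 255, 255, 255, 255], travel=[[-0.03, 0, 0], [-0.07, 0, 0], [-0.121, 0, 0], [-0.121, 0, 0], [-0.121, -0.131, 0.182], [-0.121, -0.131, 0.182], [-0.121, -0.131, 0.182], [-0.121, -0.131, 0.182], [-0.121, -0.131, 0.182], [-0.121, -0.131, 0.182], [-0.121, -0.131, 0.182], [-0.121, -0.131, 0.182], [-0.121, -0.131, 0.182], [-0.121, -0.131, 0.182], [-0.121, -0.131, 0.182], [-0.121, -0.131, 0.182]], dr=[[0, 0, 0], [0, 0, 0], [0, 0, 0], [0, 0, 0], [0.874, -0.407, 0.811], [0.874, -0.407, 0.811], [0.874, -0.407, 0.811], [0.874, -0.407, 0.811], [0.874, -0.407, 0.811], [0.874, -0.407, 0.811], [0.874, -0.407, 0.811], [0.874, -0.407, 0.811], [0.874, -0.407, 0.811], [0.874, -0.407, 0.811], [0.874, -0.407, 0.811], [0.874, -0.407, 0.811]])

```text
time: 10.9
eef_pos: [0.4901, -0.5274, 0.1692]
tcp_rot: [0.714, -0.024, -0.474, 0.515]
contact_force: [-0.6, 0.3, -1.1]
opening: 0.128
```

```bash
python3 -c "
from mv import *
rel(((.50,-.52,.06),tilt(-46,40)),((.50,-.52,.023),tilt(-46,40)))
from plant import vision
import cv2
d=vision.read_camera('scene');cv2.imwrite('pics/s3.png',cv2.resize(d['img'][0:200,100:400,::-1],(800,533)))"
```

```text
t 10.9 pos [ 0.4901 -0.5274  0.1692] F [-0.6  0.3 -1.1] op 0.128 q [-1.04  0.15  2.04  1.07  0.24 -1.21]
[[0.549, 0.455, -0.701], [-0.522, -0.468, -0.713], [-0.652, 0.758, -0.02]]
travel [0.0728, -0.0817, -0.0101] dr [0.0017, -0.0327, 0.013]
travel [0.0969, -0.1097, -0.0093] dr [0.0017, -0.0327, 0.013]
```

View pics/s3.png

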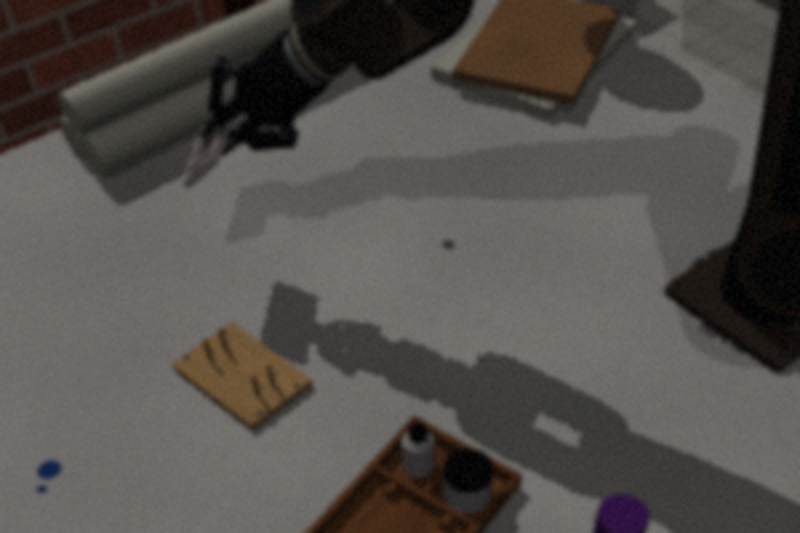

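```bash
python3 -c "
from mv import *
rel(((.50,-.52,.12),tilt(-22,40)),((.50,-.52,.04),tilt(-22,40)))"
```

```text
t 10.95 pos [ 0.4902 -0.5275  0.1694] F [ 0.  -0.4 -0.5] op 0.13 q [-1.04  0.15  2.04  1.07  0.24 -1.21]
[[0.55, 0.455, -0.701], [-0.522, -0.468, -0.713], [-0.652, 0.758, -0.02]]
travel [0.0337, -0.0365, -0.0112] dr [-0.2694, 0.2866, 0.0083]
travel [0.0859, -0.0971, -0.0096] dr [-0.2694, 0.2866, 0.0083]
```

Emit:
play_rows(claw=[255, 255, 255, 255, 255, 255, 255, 255, 255, 255, 255], travel=[[0.034, -0.036, -0.011], [0.034, -0.036, -0.011], [0.034, -0.036, -0.011], [0.034, -0.036, -0.011], [0.034, -0.036, -0.011], [0.034, -0.036, -0.011], [0.06, -0.067, -0.01], [0.086, -0.097, -0.01], [0.086, -0.097, -0.01], [0.086, -0.097, -0.01], [0.086, -0.097, -0.01]], dr=[[-0.27, 0.287, 0.008], [-0.27, 0.287, 0.008], [-0.27, 0.287, 0.008], [-0.27, 0.287, 0.008], [-0.27, 0.287, 0.008], [-0.27, 0.287, 0.008], [-0.27, 0.287, 0.008], [-0.27, 0.287, 0.008], [-0.27, 0.287, 0.008], [-0.27, 0.287, 0.008], [-0.27, 0.287, 0.008]])

```text
time: 12.05
eef_pos: [0.5016, -0.5211, 0.0433]
tcp_rot: [0.698, 0.11, -0.363, 0.608]
contact_force: [0.8, 0.1, -0.9]
opening: 0.13
```

```bash
python3 -c "
from mv import *
rel(((.50,-.52,.026),tilt(-22,40)),((.50,-.52,.021),tilt(-22,40)))
from plant import vision
import cv2
d=vision.read_camera('scene');cv2.imwrite('pics/s4.png',cv2.resize(d['img'][0:150,100:300,::-1],(800,600)))"
```

```text
t 12.05 pos [ 0.5016 -0.5211  0.0433] F [ 0.8  0.1 -0.9] op 0.13 q [-1.13  0.42  2.    1.57  0.55 -2.1 ]
[[0.712, 0.595, -0.374], [-0.289, -0.237, -0.928], [-0.64, 0.768, 0.003]]
travel [0.0096, -0.0145, -0.0005] dr [0.0028, 0.0009, -0.0032]
travel [0.0128, -0.0183, -0.0005] dr [0.0028, 0.0009, -0.0032]
```

View pics/s4.png

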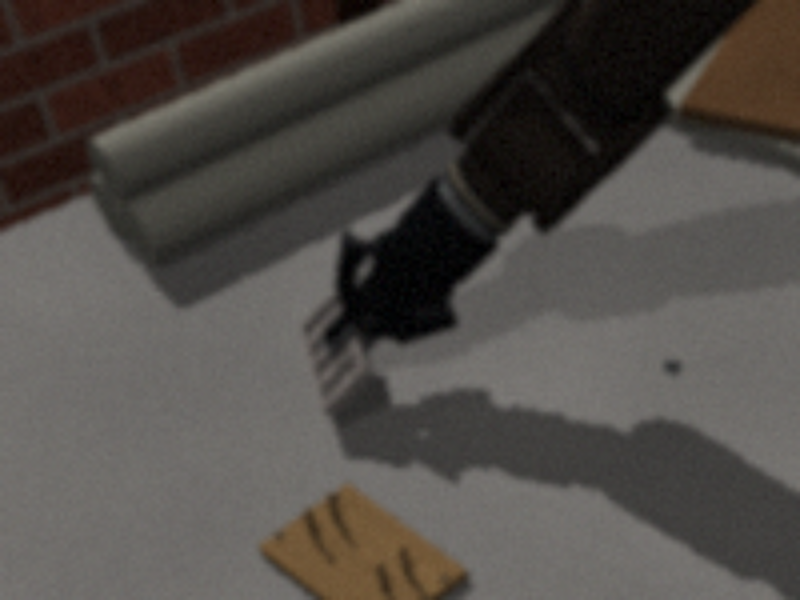

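Emit:
play_rows(claw=[255, 255, 255, 255, 255], travel=[[0.006, -0.009, 0], [0.0096, -0.0145, 0], [0.0114, -0.0165, 0], [0.0114, -0.0165, 0], [0.0114, -0.0165, 0]], dr=[[0, 0, -0.003], [0, 0, -0.003], [0, 0, -0.003], [0, 0, -0.003], [0, 0, -0.003]])

```text
time: 12.6
eef_pos: [0.4998, -0.5208, 0.0235]
tcp_rot: [0.697, 0.111, -0.364, 0.607]
contact_force: [-0.6, -0.2, -0.5]
opening: 0.129
```

Emit:
play_rows(claw=[255, 255, 255], travel=[[0.001, -0.0012, 0], [0.002, -0.0024, 0], [0.002, -0.0024, 0]], dr=[[0, 0, 0], [0, 0, 0], [0, 0, 0]])

```text
time: 12.9
eef_pos: [0.5002, -0.5214, 0.0216]
tcp_rot: [0.697, 0.11, -0.364, 0.608]
contact_force: [-1.7, 0.9, 2.9]
opening: 0.133
```

Emit:
play_rows(claw=[205, 205, 200, 200, 200, 200, 200], travel=[[0, 0, 0], [-0.001, 0.001, 0], [-0.004, 0.001, 0], [-0.008, 0.001, 0], [-0.012, 0.001, 0], [-0.014, 0.001, 0], [-0.014, 0.001, 0]], dr=[[0, 0, 0], [0, 0, 0], [0, 0, 0], [0, 0, 0], [0, 0, 0], [0, 0, 0], [0, 0, 0]])

```text
time: 13.6
eef_pos: [0.4907, -0.5175, 0.0317]
tcp_rot: [0.697, 0.11, -0.364, 0.608]
contact_force: [-0.3, 0.4, 0.3]
opening: 0.222
```

```bash
python3 -c "
from mv import *
st()
from plant import vision
import cv2
d=vision.read_camera('scene');a=cv2.resize(d['img'][40:130,150:230,::-1],(400,450))
d=vision.read_camera('top');b=cv2.resize(d['img'][200:290,390:470,::-1],(400,450));import numpy as np
cv2.imwrite('pics/s5.png',np.hstack([a,b]))"
```

```text
t 13.6 pos [ 0.4907 -0.5175  0.0317] F [-0.3  0.4  0.3] op 0.222 q [-1.14  0.43  2.02  1.6   0.56 -2.16]
[[0.712, 0.595, -0.374], [-0.289, -0.237, -0.927], [-0.64, 0.768, 0.003]]
```

View pics/s5.png

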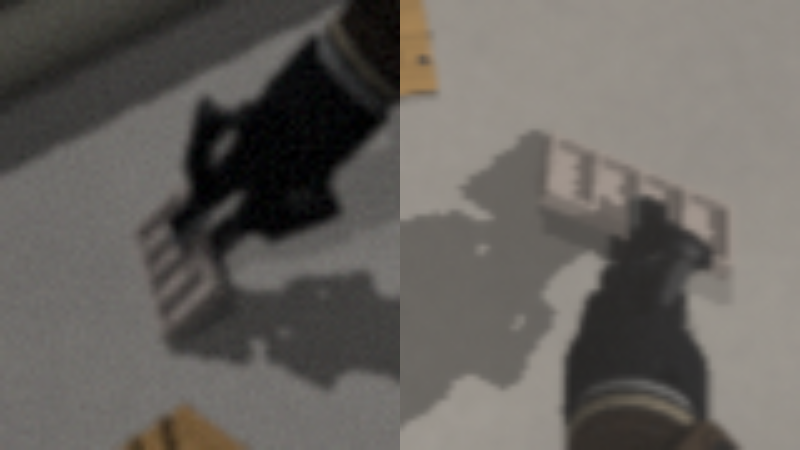

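Emit:
play_rows(claw=[200, 200, 200, 200, 200, 200, 200, 200, 200], travel=[[0, -0.003, 0], [-0.001, -0.006, 0], [-0.001, -0.006, 0], [-0.005, -0.0065, 0], [-0.01, -0.007, 0], [-0.02, -0.0085, 0], [-0.04, -0.0105, 0], [-0.06, -0.006, 0], [-0.08, 0, 0]], dr=[[0, 0, 0.07], [0, 0, 0.14], [0, 0, 0.14], [0, 0, 0.14], [0, 0, 0.14], [0, 0, 0.14], [0, 0, 0.14], [0, 0, 0.1], [0, 0, 0.1]])

```text
time: 14.6
eef_pos: [0.4335, -0.4948, 0.0849]
tcp_rot: [0.701, 0.074, -0.333, 0.626]
contact_force: [0.6, -0.1, -0.3]
opening: 0.212
```

```bash
python3 -c "
from mv import *
st()
from plant import vision
import cv2
d=vision.read_camera('scene');a=cv2.resize(d['img'][40:130,150:230,::-1],(400,450))
np.savez('pics/s6s.npz',**d)
d=vision.read_camera('top');b=cv2.resize(d['img'][200:290,390:470,::-1],(400,450));import numpy as np
np.savez('pics/s6t.npz',**d)
cv2.imwrite('pics/s6.png',np.hstack([a,b]))"
```

```text
t 14.6 pos [ 0.4335 -0.4948  0.0849] F [ 0.6 -0.1 -0.3] op 0.212 q [-1.26  0.25  2.17  1.63  0.69 -2.23]
[[0.767, 0.521, -0.374], [-0.312, -0.206, -0.928], [-0.56, 0.828, 0.005]]
```

View pics/s6.png

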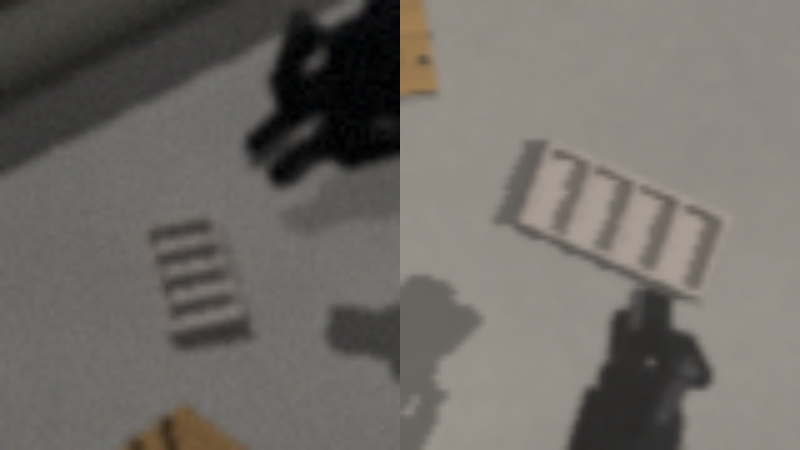

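Run:
```python
from fit import *
d=load("s6t")
c=[ray(d,390+(x-400+.5)/5-.5,200+(y+.5)/5-.5,.012)[:2] for x,y in((548,140),(730,217),(698,300),(515,220))]
c=np.array(c);print(c.round(4),"ctr",c.mean(0),np.linalg.norm(np.roll(c,-1,0)-c,axis=1).round(4),[np.degrees(np.arctan2(*(c[j]-c[i])[::-1])).round(2) for i,j in((0,1),(3,2),(3,0),(2,1))])
P=cloud(d)
p0=[*c.mean(0),np.radians(-20)]
u,v=proj(d,[[*p0[:2],.006]])[0].astype(int);roi=(u-28,u+29,v-26,v+19)
i=cv2.GaussianBlur(d["img"],(0,0),.4)[roi[2]:roi[3],roi[0]:roi[1]].max(-1).astype(float)
print(np.percentile(i,[5,25,50,75,90]))
tab=np.median(i);m=np.clip((i-tab-4)/16,0,1)
# fill interior
b=(m>.5).astype(np.uint8);b=cv2.morphologyEx(b,cv2.MORPH_CLOSE,np.ones((7,7)));cs,_=cv2.findContours(b,0,1);k=max(cs,key=cv2.contourArea)
f=np.zeros_like(b);cv2.drawContours(f,[cv2.convexHull(k)],-1,1,-1);inn=cv2.erode(f,np.ones((5,5)));mm=np.where(inn>0,1,m*cv2.dilate(f,np.ones((3,3))))
cv2.imwrite("pics/pm.png",cv2.resize((mm*255).astype(np.uint8),None,fx=10,fy=10,interpolation=0))
print(cv2.minAreaRect(k))
# bright top face: fit top face rectangle
top=[box(-.059,.059,-.028,.028,.0119,.012)]
top=[np.array([[x,y,.012] for x in(-.059,.059) for y in(-.028,.028)])]
for a in(-20,70):
    q,fv=fit([(d,mm,roi,np.ones_like(mm))],top,[p0[0],p0[1],np.radians(a)]);print(q,np.degrees(q[2]),fv)
```

```text
[[ 0.5382 -0.4722]
 [ 0.4929 -0.5811]
 [ 0.4418 -0.5586]
 [ 0.4882 -0.4498]] ctr [ 0.49026808 -0.51543416] [0.1179 0.0559 0.1183 0.0549] [np.float64(-112.59), np.float64(-113.09), np.float64(-24.15), np.float64(-23.71)]
[106. 142. 145. 148. 158.]
((29.726476669311523, 26.191972732543945), (37.972190856933594, 16.86078643798828), 22.932100296020508)
[ 0.44978917 -0.52367673 -0.07570297] -4.337460632996963 354.5916408352557
[ 0.49104359 -0.51796062  1.19965873] 68.73538229398365 220.61475502210686
```

View pics/pm.png

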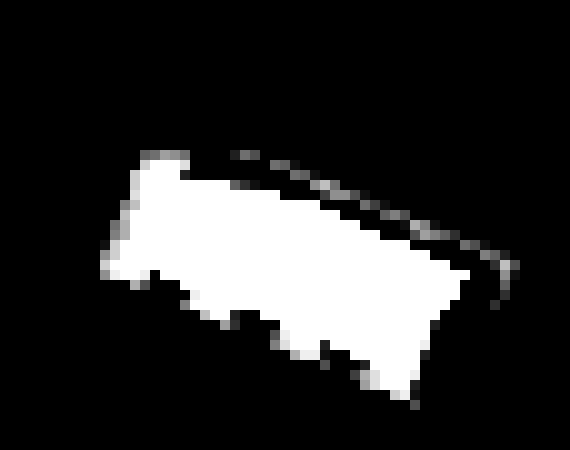

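```bash
python3 -c "
from mv import *
rel(((.45,-.505,.13),down(-23)),((.4903,-.5155,.08),down(-23)))"
```

```text
t 14.7 pos [ 0.4337 -0.496   0.0867] F [-0.2 -0.6  1.6] op 0.217 q [-1.26  0.25  2.17  1.63  0.69 -2.24]
[[0.768, 0.519, -0.375], [-0.315, -0.203, -0.927], [-0.557, 0.83, 0.008]]
travel [-0.0087, 0.0462, 0.0026] dr [0.0199, -0.0013, -0.98]
travel [0.0534, 0.0278, -0.0032] dr [0.0199, -0.0013, -0.98]
```

Emit:
play_rows(claw=[200, 150, 100, 50, 50, 50, 50, 50, 50, 50, 50, 50, 50], travel=[[-0.009, 0.046, 0.003], [-0.009, 0.046, 0.003], [-0.009, 0.046, 0.003], [-0.009, 0.046, 0.003], [-0.009, 0.046, 0.003], [-0.009, 0.046, 0.003], [0.053, 0.028, -0.003], [0.053, 0.028, -0.003], [0.053, 0.028, -0.003], [0.053, 0.028, -0.003], [0.053, 0.028, -0.003], [0.053, 0.028, -0.003], [0.053, 0.028, -0.003]], dr=[[0.02, 0, -0.98], [0.02, 0, -0.98], [0.02, 0, -0.98], [0.02, 0, -0.98], [0.02, 0, -0.98], [0.02, 0, -0.98], [0.02, 0, -0.98], [0.02, 0, -0.98], [0.02, 0, -0.98], [0.02, 0, -0.98], [0.02, 0, -0.98], [0.02, 0, -0.98], [0.02, 0, -0.98]])

```text
time: 16.0
eef_pos: [0.4891, -0.5156, 0.0809]
tcp_rot: [0.59, 0.39, -0.589, 0.39]
contact_force: [-0.5, -0.1, 0.8]
opening: 0.8
```

```bash
python3 -c "
from mv import *
rel(((.4903,-.5155,.03),down(-23)),((.4903,-.5155,-.0025),down(-23)))"
```

```text
t 16.0 pos [ 0.4891 -0.5156  0.0809] F [-0.5 -0.1  0.8] op 0.8 q [-0.95  0.5   1.58  0.    1.06 -0.55]
[[0.001, 0.92, -0.391], [0.001, -0.391, -0.92], [-1.0, 0.001, -0.001]]
travel [0.0509, 0.001, -0.0005] dr [-0.0005, -0.0012, -0.0007]
travel [0.0834, 0.001, -0.0005] dr [-0.0005, -0.0012, -0.0007]
```

Emit:
play_rows(claw=[50, 50, 50, 50, 50, 50, 50, 50, 50, 50], travel=[[0.04, 0.001, 0], [0.06, 0.001, 0], [0.07, 0.001, 0], [0.075, 0.001, 0], [0.078, 0.001, 0], [0.08, 0.001, 0], [0.082, 0.001, 0], [0.0835, 0.001, 0], [0.0835, 0.001, 0], [0.0835, 0.001, 0]], dr=[[0, 0, 0], [0, 0, 0], [0, 0, 0], [0, 0, 0], [0, 0, 0], [0, 0, 0], [0, 0, 0], [0, 0, 0], [0, 0, 0], [0, 0, 0]])

```text
time: 17.0
eef_pos: [0.4903, -0.5161, -0.0023]
tcp_rot: [0.59, 0.39, -0.589, 0.39]
contact_force: [0.1, 0.6, -0.0]
opening: 0.806
```

Emit:
play_rows(claw=[70, 80, 90, 100, 110, 120, 130, 130], travel=[[0, 0, 0], [0, 0, 0], [0, 0, 0], [0, 0, 0], [0, 0, 0], [0, 0, 0], [0, 0, 0], [0, 0, 0]], dr=[[0, 0, 0], [0, 0, 0], [0, 0, 0], [0, 0, 0], [0, 0, 0], [0, 0, 0], [0, 0, 0], [0, 0, 0]], force=40)

```text
time: 17.8
eef_pos: [0.4906, -0.5164, -0.0018]
tcp_rot: [0.59, 0.39, -0.589, 0.391]
contact_force: [0.0, -0.5, 3.8]
opening: 0.641
```

```bash
cat >> mv.py <<'E'
A=np.radians(195.05);KO=np.array([.5807,-.0260])
def k(x,y): return KO+[x*np.cos(A)-y*np.sin(A),x*np.sin(A)+y*np.cos(A)]
E
python3 -c "
from mv import *
s=k(-.041,0);print(s)
rel(((.4906,-.5164,.14),down(-23)),((*s,.14),down(-74.95)))"
```

```text
[ 0.62029368 -0.01535386]
t 17.8 pos [ 0.4906 -0.5164 -0.0018] F [ 0.  -0.5  3.8] op 0.641 q [-0.95  0.61  1.59  0.    0.94 -0.55]
[[0.002, 0.92, -0.391], [-0.0, -0.391, -0.92], [-1.0, 0.002, -0.001]]
travel [-0.1418, 0.0003, -0.0001] dr [-0.0005, -0.0005, -0.0019]
travel [-0.1416, -0.0763, -0.512] dr [0.9062, -0.0013, -0.0016]
```

Emit:
play_rows(claw=[130, 130, 130, 130, 130, 130, 130, 130, 130, 130, 130, 130, 130, 130, 130, 130, 130, 130], travel=[[-0.02, 0, 0], [-0.06, 0, 0], [-0.1, 0, 0], [-0.142, 0, 0], [-0.142, -0.076, -0.512], [-0.142, -0.076, -0.512], [-0.142, -0.076, -0.512], [-0.142, -0.076, -0.512], [-0.142, -0.076, -0.512], [-0.142, -0.076, -0.512], [-0.142, -0.076, -0.512], [-0.142, -0.076, -0.512], [-0.142, -0.076, -0.512], [-0.142, -0.076, -0.512], [-0.142, -0.076, -0.512], [-0.142, -0.076, -0.512], [-0.142, -0.076, -0.512], [-0.142, -0.076, -0.512]], dr=[[0, 0, 0], [0, 0, 0], [0, 0, 0], [0, 0, 0], [0.906, 0, 0], [0.906, 0, 0], [0.906, 0, 0], [0.906, 0, 0], [0.906, 0, 0], [0.906, 0, 0], [0.906, 0, 0], [0.906, 0, 0], [0.906, 0, 0], [0.906, 0, 0], [0.906, 0, 0], [0.906, 0, 0], [0.906, 0, 0], [0.906, 0, 0]])

```text
time: 19.6
eef_pos: [0.6202, -0.0165, 0.1404]
tcp_rot: [0.702, 0.092, -0.701, 0.093]
contact_force: [-0.9, 0.1, -0.3]
opening: 0.638
```

```bash
python3 -c "
from mv import *
st()
from plant import vision
import cv2
d=vision.read_camera('scene');np.savez('pics/s7s.npz',**d);a=cv2.resize(d['img'][110:230,190:300,::-1],(550,600))
cv2.imwrite('pics/s7s.png',a)
d=vision.read_camera('top');np.savez('pics/s7t.npz',**d);b=cv2.resize(d['img'][150:250,220:320,::-1],(600,600))
cv2.imwrite('pics/s7t.png',b)"
```

```text
t 19.6 pos [ 0.6202 -0.0165  0.1404] F [-0.9  0.1 -0.3] op 0.638 q [-0.19  0.25  1.79 -0.    1.1   1.12]
[[0.002, 0.259, -0.966], [-0.001, -0.966, -0.259], [-1.0, 0.001, -0.001]]
```

View pics/s7s.png

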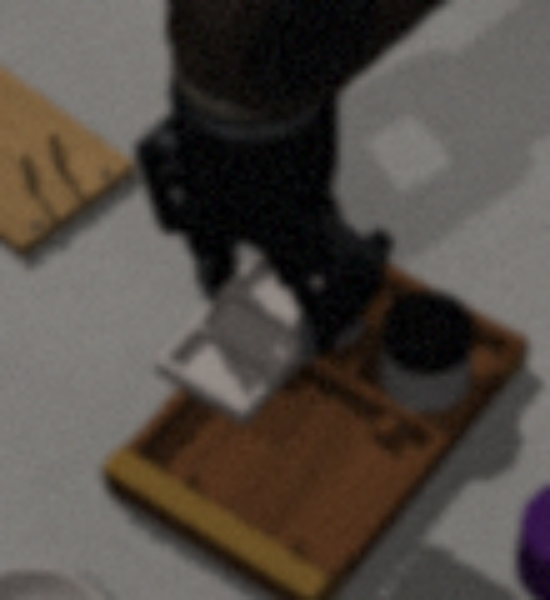

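View pics/s7t.png

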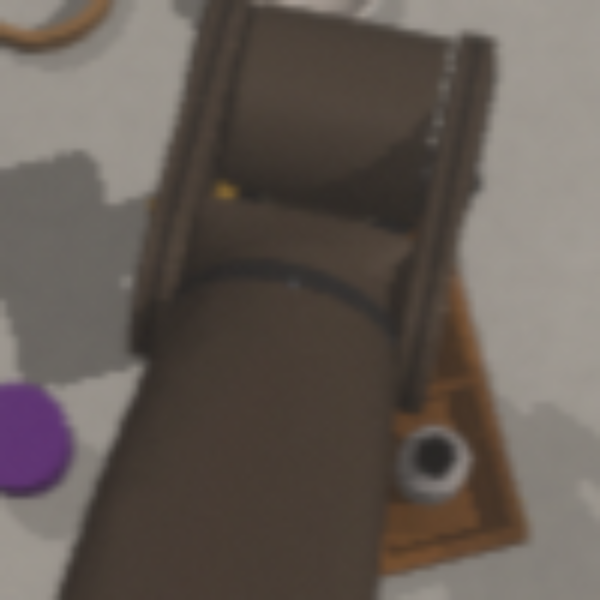

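Run:
```python
from h import *
d=load("s7s")
R0=np.array([[0.002,.259,-.966],[-.001,-.966,-.259],[-1,.001,-.001]]);p=np.array([.6202,-.0165,.1404])
def T(x,y,z): return p+R0@np.array([x,y,z])
im=cv2.resize(d["img"][110:230,190:300,::-1],(1100,1200),interpolation=cv2.INTER_CUBIC)
for zc in(-.059,.059):
  for x in(-.002,-.014):
    q=np.array([T(x,y,zc) for y in(-.028,.028)])
    u=proj(d,q);print(zc,x,u.round(1).tolist())
    w=((u-[190,110]+.5)*10-.5).astype(int);cv2.line(im,tuple(w[0]),tuple(w[1]),(0,255,0),1)
    
for y in(-.028,.028):
  for x in(-.002,-.014):
    u=proj(d,np.array([T(x,y,-.059),T(x,y,.059)]));w=((u-[190,110]+.5)*10-.5).astype(int);cv2.line(im,tuple(w[0]),tuple(w[1]),(0,255,0),1)
for u,v in((221.6,182.6),(238.0,193.6)):
    q=ray(d,u,v,.1544);print("meas in tool",(R0.T@(q-p)).round(4))
cv2.imwrite("pics/ov.png",im[350:950,200:900])
```

```text
-0.059 -0.002 [[238.3, 194.7], [220.8, 184.1]]
-0.059 -0.014 [[238.1, 192.0], [220.3, 181.4]]
0.059 -0.002 [[265.3, 164.3], [248.2, 155.0]]
0.059 -0.014 [[265.4, 161.4], [248.1, 152.0]]
meas in tool [-0.0139  0.023  -0.0601]
meas in tool [-0.0139 -0.0308 -0.063 ]
```

View pics/ov.png

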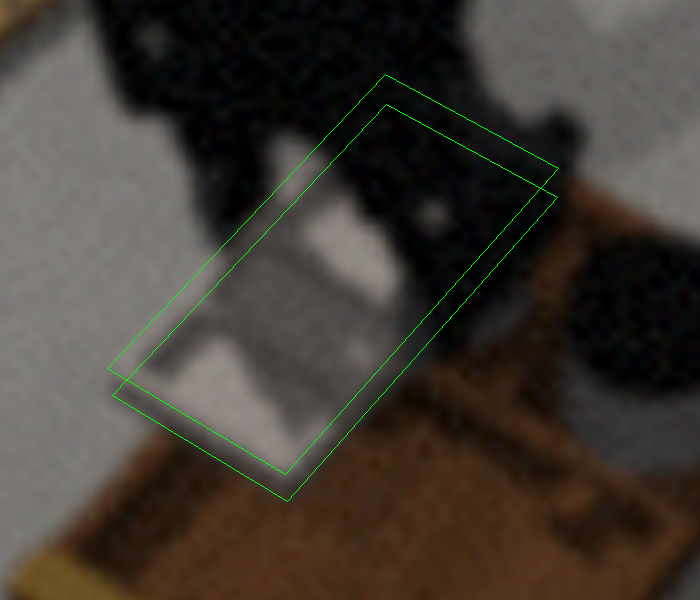

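```bash
cat >> mv.py <<'E'
OFF=np.array([-.002,0,-.059])
def pal(lx,z,b,y=0):
    Rt=down(-74.95)@R.from_euler('y',-b,degrees=True).as_matrix()
    return (np.array([*k(lx,y),z])-Rt@OFF,Rt)
E
python3 -c "
from mv import *
rel(pal(-.084,.05,12),pal(-.084,.0085,12),pal(-.0965,.0075,12))"
```

```text
t 19.7 pos [ 0.6203 -0.0169  0.1404] F [-0.2  0.5 -0.8] op 0.642 q [-0.19  0.25  1.79 -0.    1.1   1.12]
[[0.002, 0.258, -0.966], [-0.0, -0.966, -0.258], [-1.0, 0.001, -0.002]]
travel [0.08, -0.0015, 0.0149] dr [-0.0018, -0.211, -0.0007]
travel [0.1215, -0.0015, 0.0149] dr [-0.0018, -0.211, -0.0007]
travel [0.1226, -0.0016, 0.0024] dr [-0.0018, -0.211, -0.0007]
```

Emit:
play_rows(claw=[130, 130, 130, 130, 130, 130, 130, 130, 130], travel=[[0.03, -0.0015, 0.015], [0.06, -0.0015, 0.015], [0.08, -0.0015, 0.015], [0.08, -0.0015, 0.015], [0.1, -0.0015, 0.015], [0.112, -0.0015, 0.015], [0.119, -0.0015, 0.015], [0.1215, -0.0015, 0.015], [0.1215, -0.0015, 0.015]], dr=[[-0.002, -0.1, 0], [-0.002, -0.211, 0], [-0.002, -0.211, 0], [-0.002, -0.211, 0], [-0.002, -0.211, 0], [-0.002, -0.211, 0], [-0.002, -0.211, 0], [-0.002, -0.211, 0], [-0.002, -0.211, 0]])

```text
time: 20.6
eef_pos: [0.6057, -0.0195, 0.0192]
tcp_rot: [-0.624, -0.082, 0.77, -0.102]
contact_force: [-0.9, -0.4, -1.1]
opening: 0.638
```

```bash
python3 -c "
from mv import *
rel(pal(-.084,.0085,12),pal(-.0965,.0075,12))
from plant import vision
import cv2
d=vision.read_camera('scene');np.savez('pics/s8s.npz',**d);a=cv2.resize(d['img'][130:240,195:305,::-1],(600,600))
cv2.imwrite('pics/s8s.png',a)"
```

```text
t 20.6 pos [ 0.6057 -0.0195  0.0192] F [-0.9 -0.4 -1.1] op 0.638 q [-0.16  0.49  1.74 -0.1   1.1   1.2 ]
[[-0.2, 0.26, -0.945], [-0.055, -0.966, -0.254], [-0.978, 0.001, 0.208]]
travel [0.0004, -0.0002, -0.0001] dr [-0.0001, -0.0003, -0.0008]
travel [-0.0012, -0.0002, -0.0125] dr [-0.0001, -0.0003, -0.0008]
```

View pics/s8s.png

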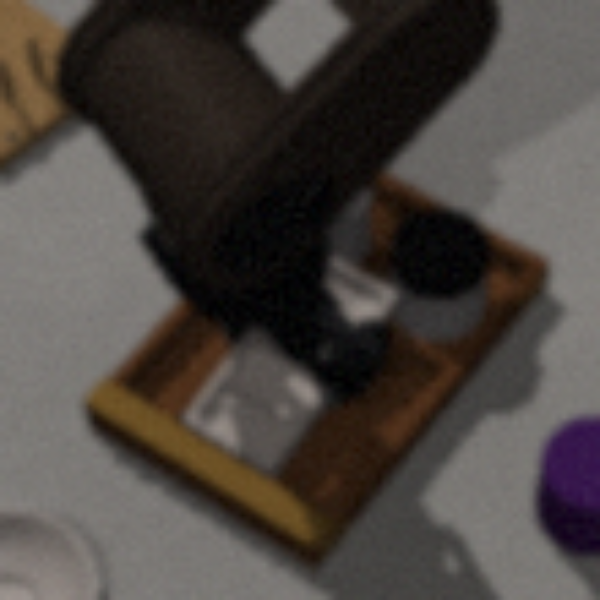

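Emit:
play_rows(claw=[130, 130, 130, 130, 130, 130], travel=[[0, 0, -0.003], [-0.0003, 0, -0.006], [-0.0007, 0, -0.009], [-0.001, 0, -0.011], [-0.0012, 0, -0.0125], [-0.0012, 0, -0.0125]], dr=[[0, 0, 0], [0, 0, 0], [0, 0, 0], [0, 0, 0], [0, 0, 0], [0, 0, 0]])

```text
time: 21.25
eef_pos: [0.6183, -0.0161, 0.0181]
tcp_rot: [-0.624, -0.082, 0.77, -0.102]
contact_force: [-0.4, -0.1, -1.6]
opening: 0.644
```

```bash
python3 -c "
from mv import *
rel(pal(-.0972,.0075,10),pal(-.0983,.0073,8),pal(-.0990,.007,6),pal(-.0995,.007,4))"
```

```text
t 21.25 pos [ 0.6183 -0.0161  0.0181] F [-0.4 -0.1 -1.6] op 0.644 q [-0.16  0.51  1.71 -0.1   1.11  1.2 ]
[[-0.2, 0.26, -0.945], [-0.055, -0.966, -0.254], [-0.978, 0.001, 0.207]]
travel [0.0023, -0.0002, -0.0004] dr [0.0001, 0.034, -0.0012]
travel [0.0043, -0.0002, -0.0017] dr [0.0002, 0.0689, -0.0012]
travel [0.0065, -0.0003, -0.0027] dr [0.0002, 0.1038, -0.0012]
travel [0.0085, -0.0003, -0.0035] dr [0.0002, 0.1387, -0.0012]
```

Emit:
play_rows(claw=[130, 130, 130, 130, 130, 130, 130], travel=[[0.001, 0, -0.0002], [0.0023, 0, -0.0004], [0.0033, 0, -0.001], [0.0043, 0, -0.0017], [0.0054, 0, -0.0022], [0.0065, 0, -0.0027], [0.0065, 0, -0.0027]], dr=[[0, 0.017, 0], [0, 0.034, 0], [0, 0.052, 0], [0, 0.069, 0], [0, 0.087, 0], [0, 0.104, 0], [0, 0.104, 0]])

```text
time: 21.95
eef_pos: [0.619, -0.0159, 0.011]
tcp_rot: [-0.663, -0.087, 0.737, -0.098]
contact_force: [-0.2, 0.2, -1.1]
opening: 0.637
```

```bash
python3 -c "
from mv import *
rel(pal(-.0993,.007,4),pal(-.0997,.007,2),pal(-.100,.0068,0))"
```

```text
t 21.95 pos [ 0.619  -0.0159  0.011 ] F [-0.2  0.2 -1.1] op 0.637 q [-0.17  0.48  1.77 -0.05  0.99  1.17]
[[-0.101, 0.26, -0.96], [-0.028, -0.966, -0.258], [-0.995, 0.001, 0.104]]
travel [0.0018, -0.0002, -0.0009] dr [-0.0, 0.0348, -0.0008]
travel [0.0038, -0.0002, -0.0015] dr [-0.0, 0.0697, -0.0008]
travel [0.006, -0.0002, -0.002] dr [-0.0, 0.1046, -0.0008]
```

Emit:
play_rows(claw=[130, 130, 130, 130, 130, 130, 130], travel=[[0.0009, 0, -0.0005], [0.0018, 0, -0.0009], [0.0028, 0, -0.0012], [0.0038, 0, -0.0015], [0.0049, 0, -0.0018], [0.006, 0, -0.002], [0.006, 0, -0.002]], dr=[[0, 0.017, 0], [0, 0.035, 0], [0, 0.052, 0], [0, 0.07, 0], [0, 0.087, 0], [0, 0.1046, 0], [0, 0.1046, 0]])

```text
time: 22.65
eef_pos: [0.6197, -0.0156, 0.0045]
tcp_rot: [-0.701, -0.092, 0.701, -0.093]
contact_force: [0.2, 0.1, -1.3]
opening: 0.643
```

```bash
python3 -c "
from mv import *
rel(pal(-.100,.006,0))
from plant import vision
import cv2
d=vision.read_camera('scene');np.savez('pics/s9s.npz',**d);a=cv2.resize(d['img'][130:240,195:305,::-1],(600,600))
cv2.imwrite('pics/s9s.png',a)"
```

```text
t 22.65 pos [ 0.6197 -0.0156  0.0045] F [ 0.2  0.1 -1.3] op 0.643 q [-0.19  0.44  1.84 -0.    0.86  1.12]
[[-0.0, 0.26, -0.966], [-0.0, -0.966, -0.26], [-1.0, 0.0, 0.0]]
travel [0.0005, -0.0, -0.0006] dr [-0.0002, 0.0002, -0.0004]
```

View pics/s9s.png

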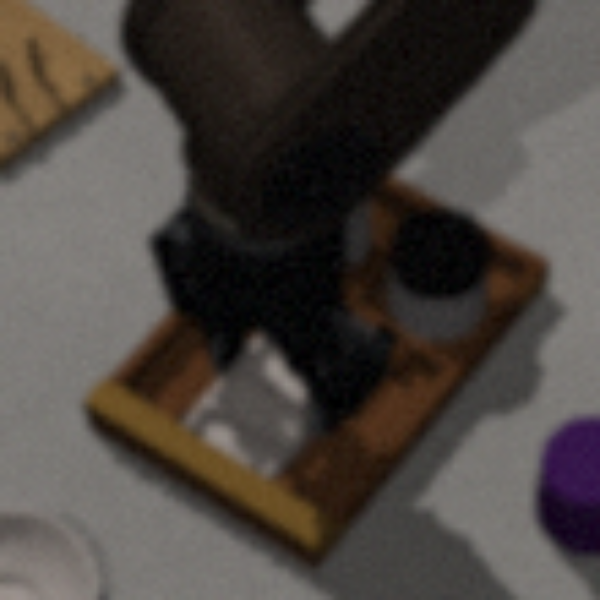

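Emit:
play_rows(claw=[130, 130, 100, 80, 70, 65, 65, 65, 65, 65, 65, 65], travel=[[0.0008, 0, 0], [0.001, 0, 0], [0.001, 0, 0], [0.001, 0, 0], [0, 0, 0], [0, 0, 0], [-0.005, 0, 0], [-0.02, 0, 0], [-0.05, 0, 0], [-0.1, 0, 0], [-0.15, 0, 0], [-0.15, 0, 0]], dr=[[0, 0, 0], [0, 0, 0], [0, 0, 0], [0, 0, 0], [0, 0, 0], [0, 0, 0], [0, 0, 0], [0, 0, 0], [0, 0, 0], [0, 0, 0], [0, 0, 0], [0, 0, 0]])

```text
time: 23.9
eef_pos: [0.6257, -0.0164, 0.1662]
tcp_rot: [0.707, 0.09, -0.695, 0.095]
contact_force: [0.9, 0.2, 0.3]
opening: 0.747
```

```bash
python3 -c "
from mv import *
rel(((.5,-.4,.2),None))
from plant import vision
import cv2
d=vision.read_camera('scene');np.savez('pics/s10s.npz',**d);a=cv2.resize(d['img'][130:240,195:305,::-1],(600,600))
cv2.imwrite('pics/s10s.png',a)"
```

```text
t 23.9 pos [ 0.6257 -0.0164  0.1662] F [0.9 0.2 0.3] op 0.747 q [-0.19  0.23  1.77 -0.    1.12  1.12]
[[0.019, 0.26, -0.965], [-0.004, -0.966, -0.26], [-1.0, 0.009, -0.017]]
travel [-0.0345, 0.3381, 0.2205] dr [0.0, 0.0, 0.0]
```

View pics/s10s.png

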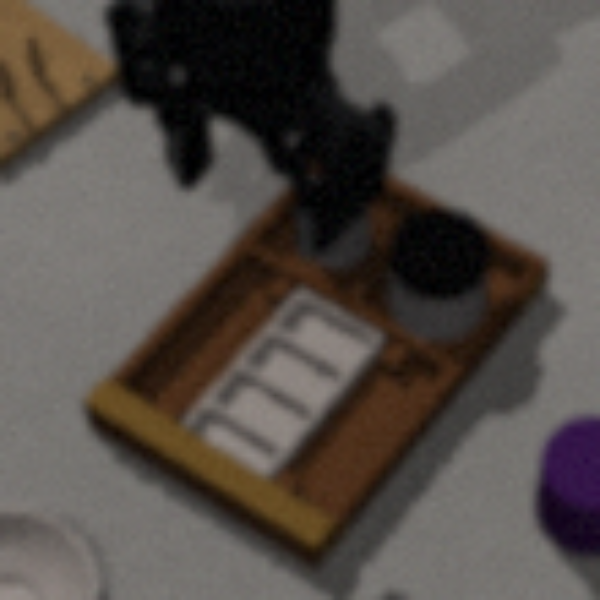

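Looks seated. Move clear and check with both cameras.

Emit:
play_rows(claw=[65, 65, 65, 65, 65, 65, 65, 65, 65, 65, 65, 65], travel=[[-0.034, 0.338, 0.22], [-0.034, 0.338, 0.22], [-0.034, 0.338, 0.22], [-0.034, 0.338, 0.22], [-0.034, 0.338, 0.22], [-0.034, 0.338, 0.22], [-0.034, 0.338, 0.22], [-0.034, 0.338, 0.22], [-0.034, 0.338, 0.22], [-0.034, 0.338, 0.22], [-0.034, 0.338, 0.22], [-0.034, 0.338, 0.22]], dr=[[0, 0, 0], [0, 0, 0], [0, 0, 0], [0, 0, 0], [0, 0, 0], [0, 0, 0], [0, 0, 0], [0, 0, 0], [0, 0, 0], [0, 0, 0], [0, 0, 0], [0, 0, 0]])

```text
time: 25.15
eef_pos: [0.4989, -0.3976, 0.195]
tcp_rot: [0.705, 0.092, -0.697, 0.094]
contact_force: [0.0, 0.0, -0.5]
opening: 0.744
```

Run:
```python
from mv import *
from fit import *
from plant import vision
st()
D={}
for n in("scene","top"):
    D[n]=vision.read_camera(n)
a=cv2.resize(D["top"]["img"][165:265,225:325,::-1],(600,600),interpolation=cv2.INTER_CUBIC);cv2.imwrite("pics/z_t.png",a)
cv2.imwrite("pics/z_s.png",D["scene"]["img"][:,:,::-1])
for n in D:
    P=cloud(D[n]);q=P[...,:2]-KO;c,s=np.cos(A),np.sin(A)
    x=q[...,0]*c+q[...,1]*s;y=-q[...,0]*s+q[...,1]*c;z=P[...,2]
    img=D[n]["img"].astype(float);sat=(img[...,0]-img[...,2])/(img.max(-1)+8)
    m=(abs(y)<.07)&(x>-.1)&(x<.025)&(sat<.2)&(z<.04)
    print(n,m.sum(),"x",np.percentile(x[m],[1,99]).round(4),"y",np.percentile(y[m],[1,99]).round(4))
    for lo,hi in((-.09,-.07),(-.07,-.04),(-.04,-.01),(-.01,.017)):
        k2=m&(x>lo)&(x<hi);print(lo,np.percentile(z[k2],[10,50,90]).round(4))
    k3=(x>.03)&(x<.1)&(y>.005)&(y<.067)&(z>.03);print("bottle",k3.sum(),np.median(x[k3]).round(3),np.median(y[k3]).round(3),z[k3].max().round(3))
```

```text
t 25.15 pos [ 0.4989 -0.3976  0.195 ] F [ 0.   0.  -0.5] op 0.744 q [-0.83  0.23  1.71  0.01  1.19  0.47]
[[0.012, 0.262, -0.965], [-0.002, -0.965, -0.262], [-1.0, 0.005, -0.011]]
scene 631 x [-0.0836  0.0177] y [-0.0286  0.0277]
-0.09 [0.0078 0.0104 0.0179]
-0.07 [0.0073 0.0107 0.0178]
-0.04 [0.0076 0.0109 0.0177]
-0.01 [0.0075 0.0105 0.0176]
bottle 150 0.055 0.029 0.074
top 628 x [-0.0927  0.0183] y [-0.0281  0.0276]
-0.09 [0.0068 0.0109 0.0155]
-0.07 [0.007  0.0123 0.0197]
-0.04 [0.0069 0.0113 0.0198]
-0.01 [0.0067 0.0113 0.0192]
bottle 116 0.066 0.034 0.078
```

View pics/z_t.png

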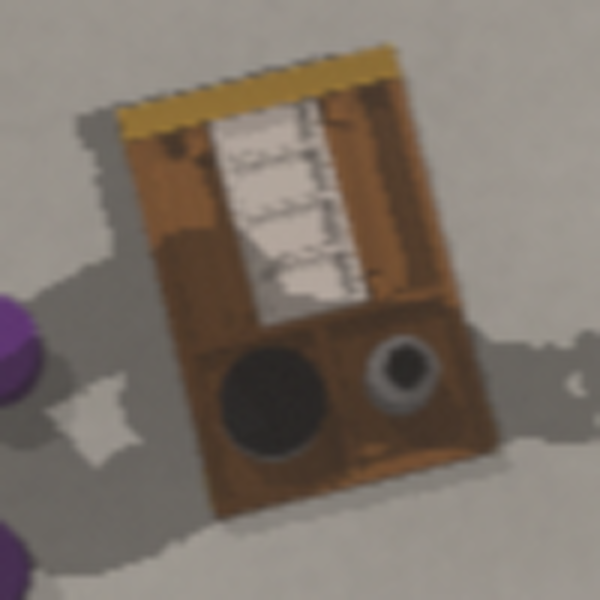

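View pics/z_s.png

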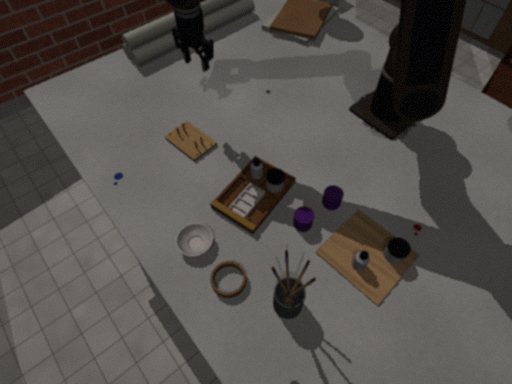

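```bash
python3 -c "
from plant import ctrl
print(ctrl.sign_off())"
```

```text
the job is handed in; nothing more can be done
None
```

The kit is made up and handed in at about 25 s of the 69 s allowed. The box already held a squat jar, so I stood a slim bottle from the board upright in the empty bay. I then laid the palette down from the rack on free table to the right of the rack, regripped it across its width, slid one end under the brass lip and let the other end down.

**Last checks:**
- **Palette:** both cameras show it flat, with its rims about 18 mm up along the whole length. It is centred across the bay within about 0.5 mm and ends about 18 mm along the kit's x, just short of the cross wall at 20 mm. The wells are up and the lip end is hooked.
- **Bottle:** it stands upright in its bay, and the jar beside it looks unmoved. The two depth images put the bottle's middle about 11 mm apart in kit x, because each sees a different side of it. The pictures show it clear of the walls.
- **Everything else:** in the final scene picture, the other pots, tape, dish, brush pot and purple look-alikes look unmoved. The gripper is clear of everything.

None of the final checks failed. During the work, the first attempt to tilt the palette for laying down ran against the limit of joint 5, so I turned the tool sideways and laid it down at that angle instead.

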